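Make up two breakfast boards on the garden table

ROBOT

A 6-joint arm with a two-finger parallel gripper is mounted at the origin on the work surface. World frame = base frame: x ahead of the robot, y to its left, z up, the work surface at z = 0. Lengths are in m, angles in rad, forces in N, time in s.
With the tool pointing down it reaches from about 0.4 to 0.825 m from the base axis. Payload 7 kg.
Tool frame: the origin (TCP) lies on the centre line of the jaws, within the pads' length; the fingertips stand 14 mm ahead of it and the grasp point (between the pads) lies 5 mm behind it; z points along the fingers, y is the line along which they close (so a half turn about z gives the same grasp; the last joint's range is limited). The gripper opens to 88 mm and grips with 3 to 60 N. Pads are 19 mm wide; open, the fingers measure 130 mm over their backs; the gripper's body (78 mm by 193 mm) begins 47 mm behind the grasp point.
Start: joints at [1.471, 0.359, 0.012, 0, -1.224, -0.288], TCP at [0.255, 0.625, 0.241] pointing down, gripper open.
Joint ranges: [-3.07, 3.07], [-1.43, 2.12], [-1.02, 1.25], [-3.03, 1.67], [-3.05, -0], [-3.03, 3.03]. Speed limits (rad/s): [2.39, 2.39, 3.01, 3.14, 3.14, 3.14].

INTERFACE

Orientations are given as [roll, pitch, yaw] about the fixed x, y, z axes, in that order (R = Rz(yaw) Ry(pitch) Rx(roll)).
In Python, from station import arm gives the robot as it stands.
- The arm moves only by the tool move_arm, never from a script. Its argument "rows" is a list of rows, each an object with "translation": the shift along the tool's x, y, z in cm, a list of three; "rot": the turn, a rotation vector about the tool's x, y, z in degrees, a list of three; "hand": the closure, from 0 (fully open) to 1 (shut). A call has 1 to 8 rows; each row is the pose to reach, as a shift and turn from the pose commanded when the call began, along the tool's axes at that moment; what a row does not reach only later rows make up. A row lasts 1/12 s, in which the tool goes at most 41.7 mm and 7.16 degrees, less where a joint would pass 70% of its speed; a pose out of reach is approached as far as the arm can. A call with a gripper value outside its range is refused whole. The fingers move at their own pace and stop on an object; "squeeze" is the grip in N (left out, the last holds). Time passes only in rows, so rows that repeat a pose let the fingers close. It gives the time, the measured TCP pose, the force, the opening and the grip force at its end, in the units of the state.
- arm.get_state(): the state, without advancing time (a new reading comes with each control period).
- arm.grab_frame(name): name is "scene" or "top"; returns (picture, depth): 480x640x3 uint8, red, green, blue; 480x640 float32, m along the optical axis (not along the pixel's ray), 0 where there is no reading.
- arm.camera_params(name): a dict with "vfov" (degrees; the focal length in pixels is half the picture's height over the tangent of half this angle, whatever the lens; pixels are square), "cx", "cy" (the principal point, pixels), "k1" (the pictures are not rectified: a ray, as slopes to the right and down, at radius r is drawn at 1 + k1 r^2 times it, then the intrinsics apply), "position" and "orientation" of the camera in the world. Camera axes: x right, y down, z forward; pixel columns grow to the right and rows downward; lengths in m; the calibration is good to about 2 mm. A picture is of the moment at which its call begins. camera_params takes no time and is no camera call.
- arm.job_done(): hands the job in; it is judged then, once.
Trained networks look in the newest picture that a camera, given by its name, has taken for a name from the list of things; names that differ only in an ending like _2 or _b are one class to them, and where a whole thing is asked for, a point or a joint stands for the part that bears it (a point fixed in the world has none). Each returns a list of dicts, best first, with "p" (0 to 1); they miss things now and then, are a little off and sometimes report something else, mostly with a low value. They report only what shows in the picture. A call takes as long as a camera call. They do not tell look-alikes from the thing itself.
- arm.search_frame(label, camera): "point" ([x, y, z] in m, in the coordinates of the camera as it stood for that picture, good to about 4 mm: the middle of the surface that is visible of it).
- arm.pinpoint(label, camera): "point" ([x, y, z] in m, in the coordinates of the camera as it stood for that picture, good to about 4 mm: a listed point, or the origin of a listed thing).
The state is a dict: "t": time; "q": joint angles; "qd": joint speeds; "joint_efforts": joint torques, N m; "eef_pos": TCP position; "ee_rot": TCP orientation; "force": force on the tool from outside, world axes, zero at the start; "moment": the same for the moment, N m; "width": finger opening in m; "gripper_force": force on a finger pad.
Only numpy, scipy, OpenCV 4.12 (cv2) and the standard library are available. Lean on these libraries where they do the work, as an engineer would, in place of code of your own. Each camera call takes 0.05 s, during which the arm holds its last target. There are 200 camera calls.

TASK

Make up the two serving boards: on the oblong board stand the coffee cup in the middle of the large cork round and the cream jug in the middle of the small one, and put the wooden lid on the cup to keep the wasps out; on the round board stand the honey jar in the middle of the large cork round and the egg cup in the middle of the small one. Set the things down upright without dropping them, let everything go, and leave the sugar bowl, the pepper mill and the salt shaker where they stand.

Things in the scene. Friction and masses are not known exactly. Their poses are not given: they have to be found in the camera images.
- oblong_board: Oblong serving board of dark wood with two round cork inlays level with its top, fixed to the table (it cannot be shifted). 220 mm along its y, 90 mm along its x, 12 mm thick. Origin: centre of its underside, on the table; z up. The large cork round (72 mm across) is centred at y = +56 mm, the small one (54 mm across) at y = -56 mm, both at x = 0 in the board's frame
- round_board: Round serving board of dark wood with two round cork inlays level with its top, fixed to the table (it cannot be shifted). 190 mm across, 12 mm thick. Origin: centre of its underside, on the table; z up. The large cork round (72 mm across) is centred at y = +50 mm, the small one (54 mm across) at y = -50 mm, both at x = 0 in the board's frame
- cup: Coffee cup: plain white porcelain beaker without handle, open, 70 mm tall, 62 mm across outside from 22 mm up to the rim (foot 48 mm), 54 mm across inside, about 180 g. Origin: centre of its underside, z up; round, so its yaw is of no matter
- lid: Cup lid of light wood, 50 g: disc 76 mm across with an upright round knob 20 mm across on top and a round spigot 36 mm across beneath, on which it stands. Origin: centre of the spigot's underside, z up; spigot 0 to 6 mm, disc 6 to 12 mm, knob 12 to 36 mm above it; round. On the cup the disc rests on the rim, spigot inside, the lid's origin 64 mm above the cup's
- jug: Small cream jug: white porcelain, open, 70 mm tall, round body 50 mm across from 20 to 50 mm up (foot 42 mm, mouth 44 mm), a thin loop handle at its -x side reaching 46 mm from the axis, a little spout at its +x side reaching 35 mm; grip it across its y. About 170 g. Origin: centre of its underside, z up; origin on the body's axis
- eggcup: Egg cup: white porcelain, on a thin stem with a round foot 42 mm across, a small open bowl at the top, 46 to 48 mm across from 43 to 62 mm up; 62 mm tall, about 90 g. Origin: centre of its underside, z up; round
- jar: Honey jar: closed amber glass jar with a brass screw cap and a paper label, 58 mm across, 85 mm tall, about 240 g. Origin: centre of its underside, z up; round
- sugar_bowl: Sugar bowl, white porcelain, closed by a lid with a small knob, 76 mm across, 72 mm tall. Bystander: leave it where it stands. Origin: centre of its underside, z up
- mill: Pepper mill, turned wood, 48 mm across, 138 mm tall. Bystander: leave it where it stands. Origin: centre of its underside, z up
- shaker: Salt shaker, glass with a domed steel top, 37 mm across, 76 mm tall. Bystander: leave it where it stands. Origin: centre of its underside, z up
Not all that is in view belongs to the job. Leave any blue, green or red look-alike of the cup alone.

How it is judged:
At the end, for the whole second after the job is handed in: On the oblong board: cup on the large cork round, jug on the small; on the round board: jar on the large, egg cup on the small; each upright (0.12 rad), resting on the board, within 12 mm of centre along each board axis; lid level on the cup rim, within 12 mm; all five released and at rest (x of cup in the frame of oblong_board between -0.012 and 0.012 m and y of cup in the frame of oblong_board between 0.044 and 0.068 m and z of cup in the frame of oblong_board between 0.008 and 0.017 m and angle between each of cup, jug, jar, eggcup, lid's own z axis and vertical below 0.12 rad and x of jug in the frame of oblong_board between -0.012 and 0.012 m and y of jug in the frame of oblong_board between -0.068 and -0.044 m and z of jug in the frame of oblong_board between 0.008 and 0.017 m and x of jar in the frame of round_board between -0.012 and 0.012 m and y of jar in the frame of round_board between 0.038 and 0.062 m and z of jar in the frame of round_board between 0.008 and 0.017 m and x of eggcup in the frame of round_board between -0.012 and 0.012 m and y of eggcup in the frame of round_board between -0.062 and -0.038 m and z of eggcup in the frame of round_board between 0.008 and 0.017 m and horizontal distance between lid and cup below 0.012 m and z of lid in the frame of cup between 0.059 and 0.069 m and linear speed of each of cup, jug, jar, eggcup, lid below 0.02 m/s and contact force between the fingers and cup below 0.1 N and contact force between the fingers and jug below 0.1 N and contact force between the fingers and jar below 0.1 N and contact force between the fingers and eggcup below 0.1 N and contact force between the fingers and lid below 0.1 N); the robot touches nothing.
It fails at once if the sugar bowl is pushed more than 30 mm from its place or knocked over (distance of sugar_bowl from where it was at the start of the episode above 0.03 m or angle between sugar_bowl's own z axis and vertical above 0.6 rad).
It fails at once if the pepper mill is pushed more than 30 mm from its place or knocked over (distance of mill from where it was at the start of the episode above 0.03 m or angle between mill's own z axis and vertical above 0.6 rad).
It fails at once if the salt shaker is pushed more than 30 mm from its place or knocked over (distance of shaker from where it was at the start of the episode above 0.03 m or angle between shaker's own z axis and vertical above 0.6 rad).
It fails at once if the cup or jug is dropped (falling free more than about 35 mm above its board) ((contact force between the fingers and cup below 0.01 N and height (world z) of cup above 0.045 m and linear speed of cup above 0.3 m/s) or (contact force between the fingers and jug below 0.01 N and height (world z) of jug above 0.045 m and linear speed of jug above 0.3 m/s)).
It fails at once if the honey jar or egg cup is dropped (falling free more than about 35 mm above its board) ((contact force between the fingers and jar below 0.01 N and height (world z) of jar above 0.045 m and linear speed of jar above 0.3 m/s) or (contact force between the fingers and eggcup below 0.01 N and height (world z) of eggcup above 0.045 m and linear speed of eggcup above 0.3 m/s)).
It also fails if it takes over 128 s, if anything falls off the work surface, if the arm or the gripper's body presses on something with over 40 N, if the wrist force passes 120 N, or if a joint passes its speed limit or range.

## Working session

There is one attempt and no reset: what is moved stays moved. The work goes in short steps, Python scripts to look and compute and a tool call to move; the robot and the scene stay as the last step left them, time stands still between calls to the robot, and variables do not carry over. Pictures are saved under pics/ and viewed, at most 14 in all, crops included, and the job is handed in when it is done.

Besides the shell and the picture viewer there is one more tool, called after "Call:" in YAML: its name, and indented under it one key for each argument. move_arm: Moves the arm, as the interface text tells. Its arguments: {"type":"object","properties":{"rows":{"type":"array","items":{"type":"object","properties":{"translation":{"type":"array","items":{"type":"number"}},"rot":{"type":"array","items":{"type":"number"}},"hand":{"type":"number"}}}},"squeeze":{"type":"number"}},"required":["rows"]}

```bash
ls; mkdir -p pics
cat > h.py <<'E'
import numpy as np, cv2
from scipy.spatial.transform import Rotation as R
from station import arm
def cam(n):
    p=arm.camera_params(n); f=240/np.tan(np.radians(p['vfov'])/2)
    o=np.array(p['orientation'],float)
    M=o if o.shape==(3,3) else (R.from_euler('xyz',o).as_matrix() if o.size==3 else R.from_quat(o).as_matrix())
    return p,f,M,np.array(p['position'])
def c2w(n,P):
    p,f,M,t=cam(n); return np.asarray(P)@M.T+t
def cloud(n,d):
    p,f,M,t=cam(n)
    v,u=np.mgrid[0:480,0:640]
    x=(u-p['cx'])/f; y=(v-p['cy'])/f; a,b=x.copy(),y.copy()
    for _ in range(8):
        s=1+p['k1']*(a*a+b*b); a,b=x/s,y/s
    return np.stack([a*d,b*d,d],-1)@M.T+t
def w2p(n,P):
    p,f,M,t=cam(n); c=(np.asarray(P)-t)@M; a=c[...,:2]/c[...,2:]
    a=a*(1+p['k1']*(a**2).sum(-1,keepdims=True)); return a*f+[p['cx'],p['cy']]
E
python3 - <<'E'
from h import *
for n in ('scene','top'):
    print(n,arm.camera_params(n))
    im,d=arm.grab_frame(n); cv2.imwrite(f'pics/{n}0.png',im[...,::-1]); np.savez(f'pics/{n}0.npz',im=im,d=d)
    for l in ['oblong_board','round_board','cup','lid','jug','eggcup','jar','sugar_bowl','mill','shaker']:
        for r in arm.pinpoint(l,n):
            w=c2w(n,r['point']); print(l,round(r['p'],2),w.round(3),w2p(n,w).round())
print(arm.get_state())
E
```

```text
pics
scene {'vfov': 53.20794248275369, 'cx': 329.72749987806543, 'cy': 243.23678001577616, 'k1': -0.07266282439009196, 'position': array([ 0.91564466, -0.71569333,  0.59606124]), 'orientation': array([-2.14299293,  0.01364113,  0.54874587])}
oblong_board 0.64 [ 0.598 -0.184 -0.002] [338. 338.]
round_board 0.79 [0.63  0.214 0.003] [437. 237.]
round_board 0.43 [ 0.44  -0.197 -0.005] [263. 313.]
cup 0.87 [0.306 0.336 0.001] [343. 187.]
cup 0.78 [ 0.377  0.259 -0.002] [351. 205.]
cup 0.57 [ 0.411  0.377 -0.002] [383. 190.]
cup 0.55 [ 0.423  0.49  -0.001] [404. 176.]
cup 0.27 [0.435 0.009 0.001] [319. 257.]
lid 0.65 [ 0.564 -0.378 -0.001] [254. 406.]
jug 0.67 [0.624 0.011 0.003] [398. 282.]
eggcup 0.7 [0.412 0.162 0.002] [345. 223.]
jar 0.94 [ 0.553  0.409 -0.001] [435. 198.]
jar 0.21 [ 0.414 -0.37   0.004] [186. 363.]
sugar_bowl 0.96 [0.435 0.011 0.003] [319. 256.]
mill 0.79 [ 0.441 -0.196 -0.001] [263. 312.]
shaker 0.72 [ 0.413 -0.371 -0.002] [186. 365.]
shaker 0.69 [ 0.437 -0.197  0.   ] [261. 311.]
shaker 0.68 [ 0.567 -0.379 -0.002] [255. 408.]
top {'vfov': 50.11371336187038, 'cx': 32
[... 960 characters left out ...]
1] [496. 272.]
{'t': 1.1, 'q': array([ 1.47112891e+00,  3.58593123e-01,  1.19352315e-02, -3.72273911e-05,
       -1.22408020e+00, -2.88086471e-01]), 'qd': array([-4.83854125e-04, -2.15379458e-04,  8.52245550e-04,  8.41911930e-05,
       -1.21541591e-03,  7.86709495e-04]), 'joint_efforts': array([ 1.22290308e-03, -5.82397521e+01,  2.93288201e+01,  7.00179309e+00,
        1.24075060e-02, -3.54917665e-05]), 'eef_pos': array([0.25523116, 0.62488162, 0.24057434]), 'ee_rot': array([-3.14154677e+00,  5.01155231e-05, -3.87766539e-01]), 'force': array([-0.7987522 ,  0.24531954, -0.34172869]), 'moment': array([-0.02537076,  0.07625745,  0.01139517]), 'gripper_force': 0.0, 'width': 0.08790176399444491}
```

View pics/scene0.png

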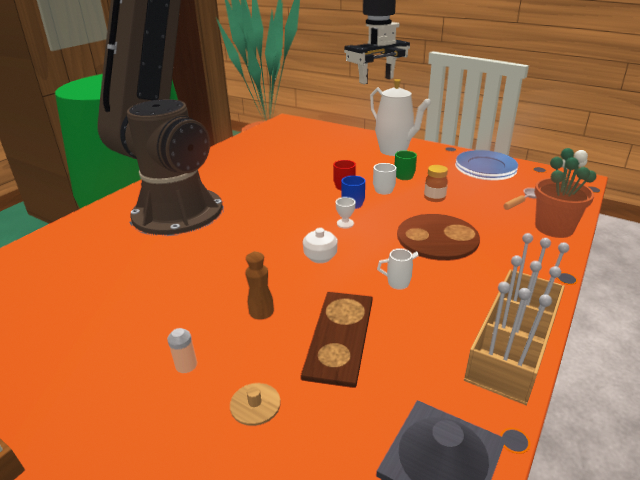

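View pics/top0.png

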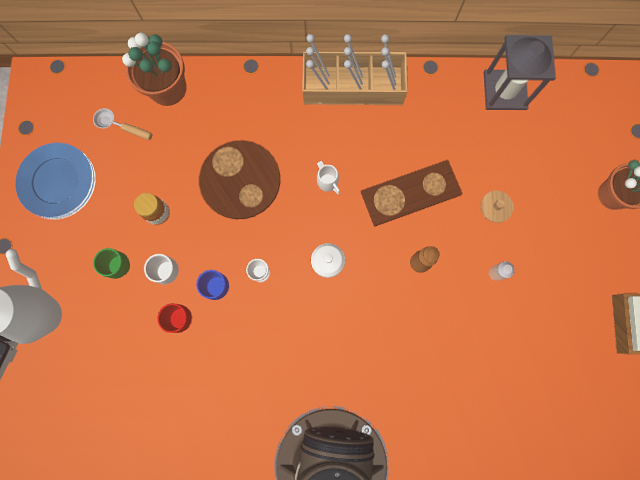

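The scene picture shows the five things, and the top picture shows the boards with their corks: oblong large at (390,200) and small at (434,184), round large at (228,162) and small at (251,196). The candidates for the cup in top are green (110,263), white (161,269), blue (212,285) and red (174,319). The cup is plain white, so (161,269) fits. I'll confirm it in a crop and measure.

```bash
cat > meas.py <<'E'
from h import *
from scipy.optimize import least_squares
def circ(P,r=None):
    f=lambda q: np.hypot(P[:,0]-q[0],P[:,1]-q[1])-(q[2] if r is None else r)
    s=least_squares(f,[P[:,0].mean(),P[:,1].mean(),.03],loss='soft_l1',f_scale=.002); return s.x
E
python3 - <<'E'
from meas import *
im=np.load('pics/top0.npz')['im']
cv2.imwrite('pics/crop.png',cv2.resize(im[230:350,80:290,::-1],None,fx=3.5,fy=3.5,interpolation=3))
W={};I={}
for n in('scene','top'):
    z=np.load(f'pics/{n}0.npz'); W[n]=cloud(n,z['d']); I[n]=z['im']
    w=W[n]; ok=z['d']>0
    t=ok&(abs(w[...,0]-.5)<.05)&(abs(w[...,1]+.28)<.04); print(n,'table z',np.median(w[t][:,2]).round(4))
    for nm,c,big in(('obl',(.597,-.185),.056),('rnd',(.632,.219),.05)):
        near=ok&(np.hypot(w[...,0]-c[0],w[...,1]-c[1])<.13)&(abs(w[...,2]-.012)<.012)
        hsv=cv2.cvtColor(I[n],cv2.COLOR_RGB2HSV)
        cork=near&(hsv[...,2]>120)&(hsv[...,1]<190)
        k,lab,st,ce=cv2.connectedComponentsWithStats(cv2.morphologyEx(cork.astype(np.uint8),cv2.MORPH_CLOSE,np.ones((3,3))))
        for i in range(1,k):
            if st[i,4]>120:
                m=lab==i; P=w[m&ok]; print(n,nm,'cork',st[i,4],P.mean(0).round(4),((P.max(0)+P.min(0))/2).round(4),np.ptp(P,0).round(3),hsv[m].mean(0).round())
    for nm,c in dict(cup=(.413,.375),lid=(.567,-.381),jug=(.622,.012),egg=(.411,.161),jar=(.546,.408),sugar=(.435,.011),mill=(.44,-.199),shk=(.414,-.372)).items():
        m=ok&(np.hypot(w[...,0]-c[0],w[...,1]-c[1])<.055)&(w[...,2]>.007)
        P=w[m]; zt=np.percentile(P[:,2],99); T=P[P[:,2]>zt-.006]
        print(n,nm,len(P),'ztop',zt.round(4),'topmid',((T.max(0)+T.min(0))/2)[:2].round(4),'ext',np.ptp(T[:,:2],0).round(3),'fit',circ(T).round(4))
E
```

```text
scene table z 0.0008
scene obl cork 836 [ 0.5806 -0.1294  0.0123] [ 0.5804 -0.1285  0.0128] [0.075 0.076 0.007] [ 15. 151. 180.]
scene obl cork 634 [ 0.6199 -0.2348  0.0133] [ 0.6191 -0.2336  0.0131] [0.055 0.056 0.006] [ 16. 151. 180.]
scene rnd cork 2138 [0.6222 0.2241 0.0122] [0.6291 0.1738 0.0362] [0.185 0.28  0.07 ] [ 10. 174. 149.]
scene cup 622 ztop 0.0712 topmid [0.4152 0.3729] ext [0.061 0.065] fit [0.4144 0.3727 0.029 ]
scene lid 1705 ztop 0.0379 topmid [ 0.5683 -0.3796] ext [0.02  0.019] fit [ 0.5693 -0.3797  0.0071]
scene jug 973 ztop 0.0712 topmid [0.628  0.0114] ext [0.053 0.047] fit [0.6255 0.0119 0.0213]
scene egg 401 ztop 0.0632 topmid [0.4125 0.1622] ext [0.047 0.05 ] fit [0.4131 0.1612 0.0223]
scene jar 723 ztop 0.0877 topmid [0.5519 0.4055] ext [0.051 0.056] fit [0.5526 0.4023 0.0192]
scene sugar 923 ztop 0.071 topmid [0.4392 0.0092] ext [0.018 0.021] fit [0.438  0.0088 0.0075]
scene mill 1358 ztop 0.1343 topmid [ 0.439 -0.202] ext [0.027 0.024] fit [ 0.4394 -0.2017  0.008 ]
scene shk 908 ztop 0.0765 topmid [ 0.4159 -0.3733] ext [0.027 0.029] fit [ 0.4167 -0.3733 
[... 496 characters left out ...]
.059 0.063] fit [0.4128 0.3722 0.029 ]
top lid 804 ztop 0.0388 topmid [ 0.5681 -0.3779] ext [0.018 0.019] fit [ 0.5677 -0.3776  0.0067]
top jug 477 ztop 0.0732 topmid [0.6282 0.0123] ext [0.052 0.044] fit [0.6252 0.013  0.0219]
top egg 397 ztop 0.0658 topmid [0.411  0.1626] ext [0.046 0.046] fit [0.4118 0.162  0.0221]
top jar 818 ztop 0.0894 topmid [0.5501 0.4035] ext [0.051 0.051] fit [0.5493 0.404  0.0181]
top sugar 924 ztop 0.0727 topmid [0.4356 0.0094] ext [0.017 0.017] fit [0.4365 0.0101 0.0065]
top mill 545 ztop 0.1363 topmid [ 0.4377 -0.2005] ext [0.021 0.029] fit [ 0.4375 -0.2002  0.0071]
top shk 351 ztop 0.0791 topmid [ 0.414  -0.3723] ext [0.024 0.027] fit [ 0.4129 -0.3712  0.0083]
```

View pics/crop.png

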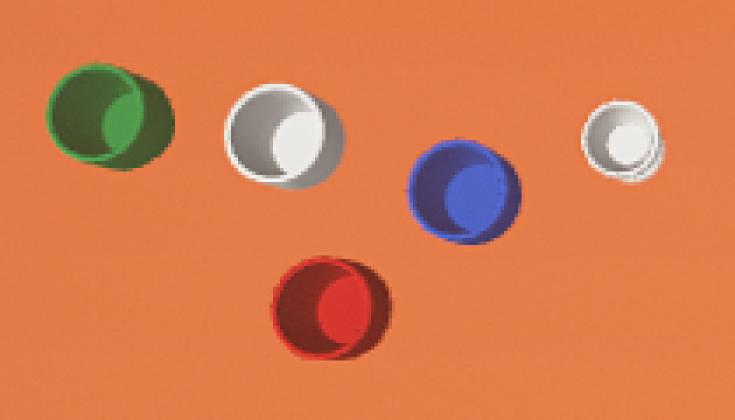

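The crop confirms the plain white beaker (crop (275,133), top (160,268)) is the cup. Its neighbours are the green, blue and red look-alikes, and the egg cup is at crop (622,140). Next I need the round board's large cork, the jug's yaw and the look-alikes' positions.

Run:
```python
from meas import *
for n in('scene','top'):
    z=np.load(f'pics/{n}0.npz'); w=cloud(n,z['d']); ok=z['d']>0; hsv=cv2.cvtColor(z['im'],cv2.COLOR_RGB2HSV)
    for nm,c,r in(('obl L',(.580,-.129),.045),('obl S',(.619,-.235),.036),('rnd L',(.675,.248),.045),('rnd S',(.5885,.188),.036)):
        m=ok&(np.hypot(w[...,0]-c[0],w[...,1]-c[1])<r)&(w[...,2]>.004)&(w[...,2]<.02)&(hsv[...,2]>115)&(hsv[...,1]<190)&(hsv[...,0]>11)
        P=w[m]; lo,hi=np.percentile(P,[1,99],axis=0); print(n,nm,P.mean(0).round(4),((lo+hi)/2).round(4),(hi-lo).round(3))
    for nm,c in dict(green=(.425,.487),blue=(.38,.259),red=(.308,.34)).items():
        P=w[ok&(np.hypot(w[...,0]-c[0],w[...,1]-c[1])<.05)&(w[...,2]>.06)]; print(n,nm,circ(P).round(4))
    P=w[ok&(np.hypot(w[...,0]-.624,w[...,1]-.0125)<.06)&(w[...,2]>.012)]
    q=P[:,:2]-[.6245,.0125]; r=np.hypot(*q.T); a=np.degrees(np.arctan2(q[:,1],q[:,0]))
    h=(r>.029); print('jug far', [(int(x),int(y*1e3),int(zz*1e3)) for x,y,zz in zip(a[h],r[h],P[h][:,2])][::3])
    c=P[(P[:,2]<.05)&(P[:,2]>.02)&(r<.03)]; print('jug body',circ(c,.025).round(4))
    P=w[ok&(np.hypot(w[...,0]-.55,w[...,1]-.405)<.05)&(w[...,2]>.02)&(w[...,2]<.06)]; print('jar body',circ(P,.029).round(4))
```

```text
scene obl L [ 0.5808 -0.1295  0.0123] [ 0.5804 -0.1285  0.0123] [0.069 0.07  0.005]
scene obl S [ 0.6201 -0.2349  0.0133] [ 0.6201 -0.2347  0.0133] [0.052 0.052 0.004]
scene rnd L [0.672  0.245  0.0125] [0.6715 0.246  0.0127] [0.068 0.067 0.005]
scene rnd S [0.59   0.1888 0.0125] [0.5903 0.1888 0.0126] [0.049 0.051 0.004]
scene green [0.427  0.4842 0.0288]
scene blue [0.3806 0.2583 0.029 ]
scene red [0.3089 0.3377 0.0288]
jug far [(45, 29, 70), (34, 31, 72), (25, 29, 70), (25, 29, 68), (-145, 36, 59), (-142, 30, 59), (-143, 38, 57), (-141, 32, 57), (-141, 42, 56), (-141, 36, 55), (-140, 30, 55), (-142, 42, 53), (-145, 43, 49), (-141, 44, 49), (-144, 43, 45), (-144, 45, 43), (-145, 45, 40), (-143, 45, 38), (-143, 39, 38), (-143, 41, 36), (-145, 35, 34), (-139, 38, 35), (-143, 39, 31), (-145, 32, 29), (-142, 35, 28), (-143, 29, 27), (-136, 29, 28)]
jug body [0.6237 0.0123 0.03  ]
jar body [0.5508 0.4065 0.03  ]
top obl L [ 0.5796 -0.1309  0.0122] [ 0.5795 -0.131   0.0123] [0.068 0.068 0.01 ]
top obl S [ 0.6186 -0.236   0.0122] [ 0.6185 -0.2361  0.0125] [0.053 0.051 0.01 ]
top rnd L [0.6705 0.2442 0.0122] [0.6707 0.2447 0.0122] [0.069 0.07  0.01 ]
top rnd S [0.5885 0.1876 0.0125] [0.5888 0.188  0.0124] [0.052 0.053 0.011]
top green [0.4247 0.4835 0.0284]
top blue [0.3789 0.2591 0.0289]
top red [0.307  0.3367 0.0289]
jug far [(23, 32, 69), (25, 30, 69), (30, 30, 67), (36, 29, 67), (-139, 31, 57), (-143, 33, 61), (-140, 35, 55), (-144, 38, 59), (-143, 31, 30), (-142, 40, 54), (-143, 35, 34), (-141, 43, 54), (-146, 41, 47), (-148, 39, 37), (-143, 45, 47), (-143, 46, 39)]
jug body [0.6221 0.011  0.03  ]
jar body [0.5505 0.4044 0.03  ]
```

```bash
cat > plan.py <<'E'
import numpy as np, sys
from station import arm
# usage: plan.go([(x,y,z,psi)...]) -> successive tool-frame shifts (cm), yaw turn about tool z (deg), rows needed
def go(wps):
    s=arm.get_state(); p=np.array(s['eef_pos']); psi=np.degrees(s['ee_rot'][2])
    print('t',round(s['t'],2),'at',p.round(4),round(psi,2),'q',np.degrees(s['q']).round(0),'w',round(s['width'],4))
    for x,y,z,a in wps:
        d=np.array([x,y,z])-p; c,n=np.cos(np.radians(psi)),np.sin(np.radians(psi))
        t=np.array([c*d[0]+n*d[1], n*d[0]-c*d[1], -d[2]])*100
        print((x,y,z,a),'->',t.round(2),'rotz',round(psi-a,1),'rows',round(max(np.linalg.norm(d)/.0417,abs(psi-a)/7.16),1))
        p=np.array([x,y,z]); psi=a
E
python3 - <<'E'
import plan
plan.go([(.551,.405,.15,36),(.551,.405,.045,36),(.551,.405,.16,36),(.671,.245,.16,36),(.671,.245,.058,36),(.671,.245,.16,36),
(.412,.1615,.16,36),(.412,.1615,.048,36),(.412,.1615,.15,36),(.589,.188,.15,36),(.589,.188,.061,36),(.589,.188,.16,36),
(.4135,.3725,.16,36),(.4135,.3725,.045,36),(.4135,.3725,.22,36)])
E
```

```text
t 1.1 at [0.2552 0.6249 0.2406] -22.22 q [ 84.  21.   1.  -0. -70. -17.] w 0.0879
(0.551, 0.405, 0.15, 36) -> [35.7   9.17  9.06] rotz -58.2 rows 9.1
(0.551, 0.405, 0.045, 36) -> [ 0.   0.  10.5] rotz 0 rows 2.5
(0.551, 0.405, 0.16, 36) -> [  0.    0.  -11.5] rotz 0 rows 2.8
(0.671, 0.245, 0.16, 36) -> [ 0.3 20.  -0. ] rotz 0 rows 4.8
(0.671, 0.245, 0.058, 36) -> [ 0.   0.  10.2] rotz 0 rows 2.4
(0.671, 0.245, 0.16, 36) -> [  0.    0.  -10.2] rotz 0 rows 2.4
(0.412, 0.1615, 0.16, 36) -> [-25.86  -8.47  -0.  ] rotz 0 rows 6.5
(0.412, 0.1615, 0.048, 36) -> [ 0.   0.  11.2] rotz 0 rows 2.7
(0.412, 0.1615, 0.15, 36) -> [  0.    0.  -10.2] rotz 0 rows 2.4
(0.589, 0.188, 0.15, 36) -> [15.88  8.26 -0.  ] rotz 0 rows 4.3
(0.589, 0.188, 0.061, 36) -> [0.  0.  8.9] rotz 0 rows 2.1
(0.589, 0.188, 0.16, 36) -> [ 0.   0.  -9.9] rotz 0 rows 2.4
(0.4135, 0.3725, 0.16, 36) -> [ -3.35 -25.24  -0.  ] rotz 0 rows 6.1
(0.4135, 0.3725, 0.045, 36) -> [ 0.   0.  11.5] rotz 0 rows 2.8
(0.4135, 0.3725, 0.22, 36) -> [  0.    0.  -17.5] rotz 0 rows 4.2
```

Call:
move_arm:
  rows:
    - {"translation": [35.7, 9.2, 9.0], "rot": [0, 0, -57], "hand": 0}
    - {"translation": [35.7, 9.2, 9.0], "rot": [0, 0, -57], "hand": 0}
    - {"translation": [35.7, 9.2, 9.0], "rot": [0, 0, -57], "hand": 0}
    - {"translation": [35.7, 9.2, 9.0], "rot": [0, 0, -57], "hand": 0}
    - {"translation": [35.7, 9.2, 9.0], "rot": [0, 0, -57], "hand": 0}
    - {"translation": [35.7, 9.2, 9.0], "rot": [0, 0, -57], "hand": 0}
    - {"translation": [35.7, 9.2, 9.0], "rot": [0, 0, -57], "hand": 0}
    - {"translation": [35.7, 9.2, 9.0], "rot": [0, 0, -57], "hand": 0}
  squeeze: 25

```text
t: 1.77
eef_pos: [0.5126, 0.4332, 0.163]
ee_rot: [-3.141, -0.001, 0.603]
force: [0.5, 0.2, -0.8]
width: 0.0876
gripper_force: 0.0
```

Call:
move_arm:
  rows:
    - {"translation": [0, 0, 0], "rot": [0, 0, 0], "hand": 0}
    - {"translation": [0, 0, 0], "rot": [0, 0, 0], "hand": 0}
    - {"translation": [0, 0, 0], "rot": [0, 0, 0], "hand": 0}

```text
t: 2.02
eef_pos: [0.5114, 0.4343, 0.1627]
ee_rot: [3.142, -0.0, 0.595]
force: [-1.0, 0.5, 1.1]
width: 0.0877
gripper_force: 0.0
```

```bash
python3 -c "
import plan
plan.go([(.551,.405,.045,36)])"
```

```text
t 2.02 at [0.5114 0.4343 0.1627] 34.08 q [ 57.  23.  -6.   0. -61.  67.] w 0.0877
(0.551, 0.405, 0.045, 36) -> [ 1.64  4.64 11.77] rotz -1.9 rows 3.1
```

Call:
move_arm:
  rows:
    - {"translation": [1.6, 4.6, 3], "rot": [0, 0, -1.9], "hand": 0}
    - {"translation": [1.6, 4.6, 3], "rot": [0, 0, -1.9], "hand": 0}
    - {"translation": [1.6, 4.6, 6], "rot": [0, 0, -1.9], "hand": 0}
    - {"translation": [1.6, 4.6, 9], "rot": [0, 0, -1.9], "hand": 0}
    - {"translation": [1.6, 4.6, 11.8], "rot": [0, 0, -1.9], "hand": 0}
    - {"translation": [1.6, 4.6, 11.8], "rot": [0, 0, -1.9], "hand": 0}
    - {"translation": [1.6, 4.6, 11.8], "rot": [0, 0, -1.9], "hand": 0}
    - {"translation": [1.6, 4.6, 11.8], "rot": [0, 0, -1.9], "hand": 0}

```text
t: 2.68
eef_pos: [0.5506, 0.4069, 0.0465]
ee_rot: [3.141, -0.002, 0.632]
force: [0.4, -0.6, 0.5]
width: 0.0878
gripper_force: 0.0
```

Call:
move_arm:
  rows:
    - {"translation": [0, 0, 0], "rot": [0, 0, 0], "hand": 1}
    - {"translation": [0, 0, 0], "rot": [0, 0, 0], "hand": 1}
    - {"translation": [0, 0, 0], "rot": [0, 0, 0], "hand": 1}
    - {"translation": [0, 0, 0], "rot": [0, 0, 0], "hand": 1}
    - {"translation": [0, 0, 0], "rot": [0, 0, 0], "hand": 1}
    - {"translation": [0, 0, 0], "rot": [0, 0, 0], "hand": 1}
  squeeze: 25

```text
t: 3.18
eef_pos: [0.5505, 0.4054, 0.0453]
ee_rot: [3.142, -0.001, 0.63]
force: [-0.9, -0.4, 3.7]
width: 0.0569
gripper_force: 25.0
```

Call:
move_arm:
  rows:
    - {"translation": [0, 0, -2], "rot": [0, 0, 0], "hand": 1}
    - {"translation": [0, 0, -5], "rot": [0, 0, 0], "hand": 1}
    - {"translation": [0, 0, -9], "rot": [0, 0, 0], "hand": 1}
    - {"translation": [0.3, 4, -9], "rot": [0, 0, 0], "hand": 1}
    - {"translation": [0.3, 8, -9], "rot": [0, 0, 0], "hand": 1}
    - {"translation": [0.3, 12, -9], "rot": [0, 0, 0], "hand": 1}
    - {"translation": [0.3, 16, -9], "rot": [0, 0, 0], "hand": 1}
    - {"translation": [0.3, 19, -9], "rot": [0, 0, 0], "hand": 1}

```text
t: 3.85
eef_pos: [0.6654, 0.2509, 0.134]
ee_rot: [-3.141, 0.001, 0.629]
force: [0.4, 0.6, -3.1]
width: 0.0571
gripper_force: 25.0
```

Call:
move_arm:
  rows:
    - {"translation": [0, 1, 0], "rot": [0, 0, 0], "hand": 1}
    - {"translation": [0, 1, 0], "rot": [0, 0, 0], "hand": 1}
    - {"translation": [0, 1, 0], "rot": [0, 0, 0], "hand": 1}

```text
t: 4.1
eef_pos: [0.6703, 0.2448, 0.1338]
ee_rot: [-3.141, 0.001, 0.629]
force: [0.3, 0.5, -3.2]
width: 0.0571
gripper_force: 25.0
```

```bash
python3 -c "
import plan
plan.go([(.671,.245,.058,36)])"
```

```text
t 4.1 at [0.6703 0.2448 0.1338] 36.01 q [ 36.  28.  -1.  -0. -60.  90.] w 0.0571
(0.671, 0.245, 0.058, 36) -> [0.07 0.02 7.58] rotz 0.0 rows 1.8
```

Call:
move_arm:
  rows:
    - {"translation": [0.1, 0, 2], "rot": [0, 0, 0], "hand": 1}
    - {"translation": [0.1, 0, 4], "rot": [0, 0, 0], "hand": 1}
    - {"translation": [0.1, 0, 5.5], "rot": [0, 0, 0], "hand": 1}
    - {"translation": [0.1, 0, 6.5], "rot": [0, 0, 0], "hand": 1}
    - {"translation": [0.1, 0, 7.2], "rot": [0, 0, 0], "hand": 1}
    - {"translation": [0.1, 0, 7.6], "rot": [0, 0, 0], "hand": 1}
    - {"translation": [0.1, 0, 7.6], "rot": [0, 0, 0], "hand": 1}
    - {"translation": [0.1, 0, 7.6], "rot": [0, 0, 0], "hand": 1}

```text
t: 4.77
eef_pos: [0.6716, 0.2467, 0.0593]
ee_rot: [3.141, -0.001, 0.631]
force: [0.1, -0.1, -1.6]
width: 0.0568
gripper_force: 25.0
```

Call:
move_arm:
  rows:
    - {"translation": [0, 0, 0], "rot": [0, 0, 0], "hand": 0.1}
    - {"translation": [0, 0, 0], "rot": [0, 0, 0], "hand": 0.1}
    - {"translation": [0, 0, 0], "rot": [0, 0, 0], "hand": 0.1}
    - {"translation": [0, 0, 0], "rot": [0, 0, 0], "hand": 0.1}
    - {"translation": [0, 0, 0], "rot": [0, 0, 0], "hand": 0.1}

```text
t: 5.18
eef_pos: [0.6717, 0.2463, 0.0593]
ee_rot: [3.141, -0.001, 0.63]
force: [-0.5, 0.4, -0.8]
width: 0.078
gripper_force: 0.0
```

Call:
move_arm:
  rows:
    - {"translation": [0, 0, -3.5], "rot": [0, 0, 0], "hand": 0.1}
    - {"translation": [0, 0, -7], "rot": [0, 0, 0], "hand": 0.1}
    - {"translation": [0, 0, -10.2], "rot": [0, 0, 0], "hand": 0.1}
    - {"translation": [-25.9, -8.5, -10.2], "rot": [0, 0, 0], "hand": 0.2}
    - {"translation": [-25.9, -8.5, -10.2], "rot": [0, 0, 0], "hand": 0.2}
    - {"translation": [-25.9, -8.5, -10.2], "rot": [0, 0, 0], "hand": 0.2}
    - {"translation": [-25.9, -8.5, -10.2], "rot": [0, 0, 0], "hand": 0.2}
    - {"translation": [-25.9, -8.5, -10.2], "rot": [0, 0, 0], "hand": 0.2}

```text
t: 5.85
eef_pos: [0.4715, 0.181, 0.1607]
ee_rot: [3.142, -0.0, 0.63]
force: [0.2, 1.1, 1.0]
width: 0.0701
gripper_force: 0.0
```

Run:
```python
from meas import *
import plan
im,d=arm.grab_frame('top'); w=cloud('top',d)
P=w[(d>0)&(np.hypot(w[...,0]-.671,w[...,1]-.245)<.045)&(w[...,2]>.08)]
print('jar',circ(P).round(4),np.percentile(P[:,2],95), len(P))
plan.go([(.412,.1615,.048,36)])
```

```text
jar [0.6632 0.2536 0.028 ] 0.10005313148965018 132
t 5.9 at [0.4638 0.1768 0.1598] 35.99 q [ 43.   8. -28.  -0. -55.  83.] w 0.0701
(0.412, 0.1615, 0.048, 36) -> [-5.09 -1.81 11.18] rotz -0.0 rows 3.0
```

Call:
move_arm:
  rows:
    - {"translation": [-5.1, -1.8, 1], "rot": [0, 0, 0], "hand": 0.2}
    - {"translation": [-5.1, -1.8, 1], "rot": [0, 0, 0], "hand": 0.2}
    - {"translation": [-5.1, -1.8, 4], "rot": [0, 0, 0], "hand": 0.2}
    - {"translation": [-5.1, -1.8, 8], "rot": [0, 0, 0], "hand": 0.2}
    - {"translation": [-5.1, -1.8, 11.2], "rot": [0, 0, 0], "hand": 0.2}
    - {"translation": [-5.1, -1.8, 11.2], "rot": [0, 0, 0], "hand": 0.2}
    - {"translation": [-5.1, -1.8, 11.2], "rot": [0, 0, 0], "hand": 0.2}
    - {"translation": [-5.1, -1.8, 11.2], "rot": [0, 0, 0], "hand": 0.2}

```text
t: 6.57
eef_pos: [0.4223, 0.1671, 0.0501]
ee_rot: [3.141, -0.001, 0.631]
force: [0.6, 1.1, 0.4]
width: 0.07
gripper_force: 0.0
```

Run:
```python
from meas import *
import plan
for n in('scene','top'):
    im,d=arm.grab_frame(n); w=cloud(n,d)
    P=w[(d>0)&(np.hypot(w[...,0]-.671,w[...,1]-.245)<.05)&(w[...,2]>.025)]; T=P[P[:,2]>.085]
    print(n,'jar',circ(T).round(4),((T.max(0)+T.min(0))/2).round(4),np.ptp(T,0).round(3),len(T),'body',circ(P[P[:,2]<.07],.029).round(4))
plan.go([(.412,.1615,.048,36)])
```

```text
scene jar [0.6728 0.2424 0.0198] [0.6725 0.2449 0.0926] [0.048 0.056 0.015] 295 body [0.6716 0.248  0.03  ]
top jar [0.6683 0.2456 0.0185] [0.6698 0.2464 0.094 ] [0.05  0.05  0.018] 438 body [0.6715 0.247  0.03  ]
t 6.67 at [0.4227 0.1675 0.0507] 36.14 q [ 47.  13. -40.   0. -37.  80.] w 0.0695
(0.412, 0.1615, 0.048, 36) -> [-1.22 -0.14  0.27] rotz 0.1 rows 0.3
```

Call:
move_arm:
  rows:
    - {"translation": [-1.2, -0.1, 0.3], "rot": [0, 0, 0], "hand": 0.2}
    - {"translation": [-1.2, -0.1, 0.3], "rot": [0, 0, 0], "hand": 0.2}
    - {"translation": [-1.2, -0.1, 0.3], "rot": [0, 0, 0], "hand": 0.2}
    - {"translation": [-1.2, -0.1, 0.3], "rot": [0, 0, 0], "hand": 0.2}

```text
t: 7.0
eef_pos: [0.412, 0.161, 0.0468]
ee_rot: [-3.141, -0.002, 0.631]
force: [0.8, 0.1, 0.9]
width: 0.0701
gripper_force: 0.0
```

Call:
move_arm:
  rows:
    - {"translation": [0, 0, 0], "rot": [0, 0, 0], "hand": 1}
    - {"translation": [0, 0, 0], "rot": [0, 0, 0], "hand": 1}
    - {"translation": [0, 0, 0], "rot": [0, 0, 0], "hand": 1}
    - {"translation": [0, 0, 0], "rot": [0, 0, 0], "hand": 1}
    - {"translation": [0, 0, 0], "rot": [0, 0, 0], "hand": 1}
    - {"translation": [0, 0, 0], "rot": [0, 0, 0], "hand": 1}
  squeeze: 15

```text
t: 7.5
eef_pos: [0.4112, 0.1603, 0.0457]
ee_rot: [-3.142, -0.0, 0.63]
force: [-0.3, 1.0, 0.6]
width: 0.0473
gripper_force: 15.0
```

Call:
move_arm:
  rows:
    - {"translation": [0, 0, -2], "rot": [0, 0, 0], "hand": 1}
    - {"translation": [0, 0, -5], "rot": [0, 0, 0], "hand": 1}
    - {"translation": [0, 0, -8], "rot": [0, 0, 0], "hand": 1}
    - {"translation": [4, 2, -8], "rot": [0, 0, 0], "hand": 1}
    - {"translation": [7, 3.6, -8], "rot": [0, 0, 0], "hand": 1}
    - {"translation": [10, 5.1, -8], "rot": [0, 0, 0], "hand": 1}
    - {"translation": [13, 6.6, -8], "rot": [0, 0, 0], "hand": 1}
    - {"translation": [16, 8.2, -8], "rot": [0, 0, 0], "hand": 1}

```text
t: 8.17
eef_pos: [0.59, 0.1882, 0.1254]
ee_rot: [-3.141, 0.0, 0.63]
force: [-0.0, 1.0, -1.4]
width: 0.0474
gripper_force: 15.0
```

Call:
move_arm:
  rows:
    - {"translation": [0, 0, 0], "rot": [0, 0, 0], "hand": 1}
    - {"translation": [0, 0, 0], "rot": [0, 0, 0], "hand": 1}
    - {"translation": [0, 0, 0], "rot": [0, 0, 0], "hand": 1}

```text
t: 8.42
eef_pos: [0.588, 0.1877, 0.1246]
ee_rot: [-3.141, 0.002, 0.63]
force: [-0.5, -0.1, -0.5]
width: 0.0474
gripper_force: 15.0
```

```bash
python3 -c "
import plan
plan.go([(.589,.188,.0585,36)])"
```

```text
t 8.42 at [0.588  0.1877 0.1246] 36.08 q [ 36.  21. -15.  -0. -54.  90.] w 0.0474
(0.589, 0.188, 0.0585, 36) -> [0.1  0.04 6.61] rotz 0.1 rows 1.6
```

Call:
move_arm:
  rows:
    - {"translation": [0.1, 0, 2], "rot": [0, 0, 0], "hand": 1}
    - {"translation": [0.1, 0, 4], "rot": [0, 0, 0], "hand": 1}
    - {"translation": [0.1, 0, 5.2], "rot": [0, 0, 0], "hand": 1}
    - {"translation": [0.1, 0, 6], "rot": [0, 0, 0], "hand": 1}
    - {"translation": [0.1, 0, 6.4], "rot": [0, 0, 0], "hand": 1}
    - {"translation": [0.1, 0, 6.6], "rot": [0, 0, 0], "hand": 1}
    - {"translation": [0.1, 0, 6.6], "rot": [0, 0, 0], "hand": 1}
    - {"translation": [0.1, 0, 6.6], "rot": [0, 0, 0], "hand": 1}

```text
t: 9.08
eef_pos: [0.5899, 0.1891, 0.0605]
ee_rot: [3.141, -0.001, 0.631]
force: [0.8, -1.3, -0.1]
width: 0.0474
gripper_force: 15.0
```

Call:
move_arm:
  rows:
    - {"translation": [0, 0, 0], "rot": [0, 0, 0], "hand": 0.2}
    - {"translation": [0, 0, 0], "rot": [0, 0, 0], "hand": 0.2}
    - {"translation": [0, 0, 0], "rot": [0, 0, 0], "hand": 0.2}
    - {"translation": [0, 0, 0], "rot": [0, 0, 0], "hand": 0.2}
    - {"translation": [0, 0, 0], "rot": [0, 0, 0], "hand": 0.2}
    - {"translation": [0, 0, -3], "rot": [0, 0, 0], "hand": 0.2}
    - {"translation": [0, 0, -6], "rot": [0, 0, 0], "hand": 0.2}
    - {"translation": [0, 0, -10], "rot": [0, 0, 0], "hand": 0.1}

```text
t: 9.75
eef_pos: [0.5881, 0.1881, 0.1586]
ee_rot: [-3.141, 0.005, 0.63]
force: [0.6, 0.6, -0.4]
width: 0.0733
gripper_force: 0.0
```

Call:
move_arm:
  rows:
    - {"translation": [-3.4, -25.2, 0], "rot": [0, 0, 0], "hand": 0}
    - {"translation": [-3.4, -25.2, 0], "rot": [0, 0, 0], "hand": 0}
    - {"translation": [-3.4, -25.2, 0], "rot": [0, 0, 0], "hand": 0}
    - {"translation": [-3.4, -25.2, 0], "rot": [0, 0, 0], "hand": 0}
    - {"translation": [-3.4, -25.2, 0], "rot": [0, 0, 0], "hand": 0}
    - {"translation": [-3.4, -25.2, 0], "rot": [0, 0, 0], "hand": 0}
    - {"translation": [-3.4, -25.2, 0], "rot": [0, 0, 0], "hand": 0}
    - {"translation": [-3.4, -25.2, 0], "rot": [0, 0, 0], "hand": 0}

```text
t: 10.42
eef_pos: [0.4118, 0.3743, 0.16]
ee_rot: [-3.141, -0.001, 0.635]
force: [0.1, -0.5, -0.4]
width: 0.0876
gripper_force: 0.0
```

Call:
move_arm:
  rows:
    - {"translation": [0, 0, 0], "rot": [0, 0, 0], "hand": 0}
    - {"translation": [0, 0, 0], "rot": [0, 0, 0], "hand": 0}

```text
t: 10.58
eef_pos: [0.4139, 0.3718, 0.1597]
ee_rot: [3.141, 0.0, 0.63]
force: [0.3, -0.3, -0.2]
width: 0.0874
gripper_force: 0.0
```

Run:
```python
from meas import *
import plan
for n in('scene','top'):
    im,d=arm.grab_frame(n); w=cloud(n,d)
    if n=='scene': cv2.imwrite('pics/s1.png',im[...,::-1])
    for nm,c,r,z0,z1 in(('egg',(.589,.188),.045,.05,.09),('cup',(.4135,.3725),.045,.06,.08)):
        P=w[(d>0)&(np.hypot(w[...,0]-c[0],w[...,1]-c[1])<r)&(w[...,2]>z0)&(w[...,2]<z1)]
        print(n,nm,len(P), len(P) and (circ(P).round(4),((P.max(0)+P.min(0))/2).round(4),P[:,2].max().round(4)))
plan.go([(.4135,.3725,.1,36),(.4135,.3725,.045,36)])
```

```text
scene egg 341 (array([0.5916, 0.1908, 0.0217]), array([0.5922, 0.19  , 0.0632]), np.float64(0.0764))
scene cup 188 (array([0.4142, 0.3723, 0.029 ]), array([0.415 , 0.373 , 0.0662]), np.float64(0.0723))
top egg 236 (array([0.5896, 0.1906, 0.0214]), array([0.5904, 0.1909, 0.064 ]), np.float64(0.0779))
top cup 179 (array([0.4129, 0.3717, 0.0291]), array([0.4122, 0.3721, 0.0671]), np.float64(0.0742))
t 10.68 at [0.4142 0.3714 0.1596] 36.02 q [ 62.  13. -21.   0. -56.  64.] w 0.0876
(0.4135, 0.3725, 0.1, 36) -> [ 0.   -0.13  5.96] rotz 0.0 rows 1.4
(0.4135, 0.3725, 0.045, 36) -> [0.  0.  5.5] rotz 0 rows 1.3
```

View pics/s1.png

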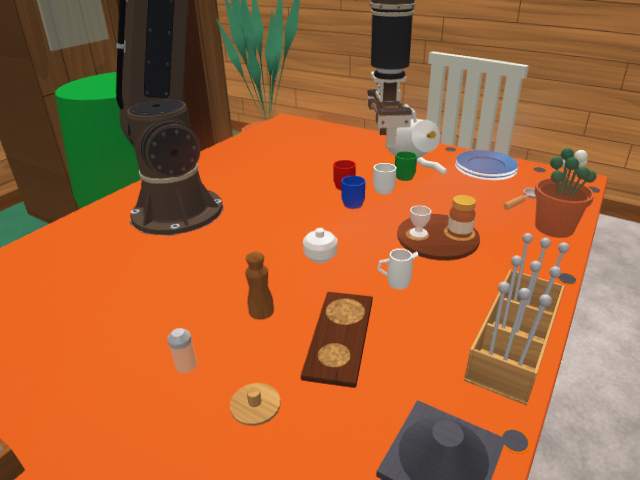

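The jar (462,218) and egg cup (420,222) stand on their corks. The big coffee pot, which stood at (396,118), is now lying at (412,138). I'll check whether it is at rest and clear of the cup.

Run:
```python
from meas import *
im,d=arm.grab_frame('top'); cv2.imwrite('pics/t1.png',cv2.resize(im[180:420,:320,::-1],(800,600)))
for i in range(2):
    im2,d2=arm.grab_frame('top')
print('diff',(abs(im2.astype(int)-im).max(-1)>25).sum())
w=cloud('top',d2); m=(d2>0)&(w[...,2]>.03)&(w[...,1]>.5)&(w[...,0]<.55)
print(w[m].min(0).round(3),w[m].max(0).round(3)); print(arm.get_state()['force'])
```

```text
diff 47
[0.304 0.527 0.03 ] [0.405 0.629 0.141]
[0.9582567  0.80938809 0.45407763]
```

View pics/t1.png

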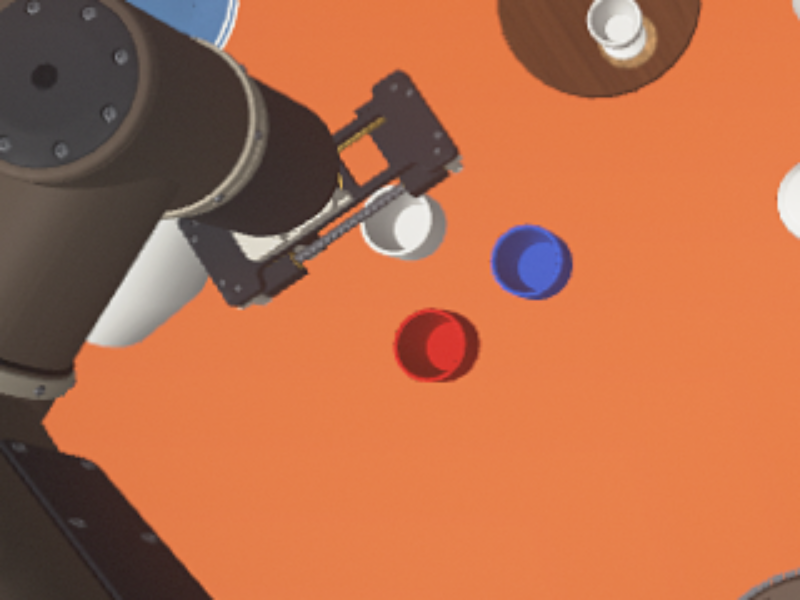

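The crop shows the cup (403,222) under the gripper and the pot lying at the lower left (140,290), partly under the forearm, with hardly any motion. Before going down I'll measure how low the arm's links hang over there.

Run:
```python
from meas import *
im,d=arm.grab_frame('scene'); w=cloud('scene',d); t=arm.get_state()['eef_pos']
m=(d>0)&(w[...,2]>.05)&(w[...,0]>.2)&(w[...,0]<.6)&(w[...,1]>.3)&(w[...,1]<.85)
# arm = dark or above .2
hsv=cv2.cvtColor(im,cv2.COLOR_RGB2HSV)
for y0 in np.arange(.3,.85,.04):
    k=m&(w[...,1]>=y0)&(w[...,1]<y0+.04); a=w[k]; g=hsv[k]
    dark=a[g[:,2]<90]; wh=a[(g[:,2]>150)&(g[:,1]<60)]
    f=lambda q:(q.min(0).round(3),q.max(0).round(3)) if len(q)>5 else None
    print(round(y0,2),'dark',f(dark),'white',f(wh))
cv2.imwrite('pics/s2.png',cv2.resize(im[80:200,320:480,::-1],None,fx=5,fy=5,interpolation=3))
```

```text
0.3 dark (array([0.376, 0.301, 0.222]), array([0.501, 0.34 , 0.487])) white (array([0.395, 0.3  , 0.053]), array([0.501, 0.339, 0.461]))
0.34 dark (array([0.375, 0.34 , 0.238]), array([0.467, 0.38 , 0.486])) white (array([0.362, 0.34 , 0.05 ]), array([0.463, 0.38 , 0.478]))
0.38 dark (array([0.335, 0.38 , 0.147]), array([0.462, 0.419, 0.484])) white (array([0.34 , 0.381, 0.05 ]), array([0.453, 0.418, 0.314]))
0.42 dark (array([0.335, 0.421, 0.051]), array([0.439, 0.459, 0.255])) white None
0.46 dark (array([0.401, 0.46 , 0.051]), array([0.461, 0.499, 0.069])) white (array([0.428, 0.489, 0.091]), array([0.465, 0.5  , 0.134]))
0.5 dark None white (array([0.371, 0.5  , 0.071]), array([0.495, 0.54 , 0.198]))
0.54 dark None white (array([0.365, 0.54 , 0.093]), array([0.497, 0.567, 0.159]))
0.58 dark None white None
0.62 dark None white None
0.66 dark None white None
0.7 dark None white None
0.74 dark None white None
0.78 dark None white None
0.82 dark None white None
```

View pics/s2.png

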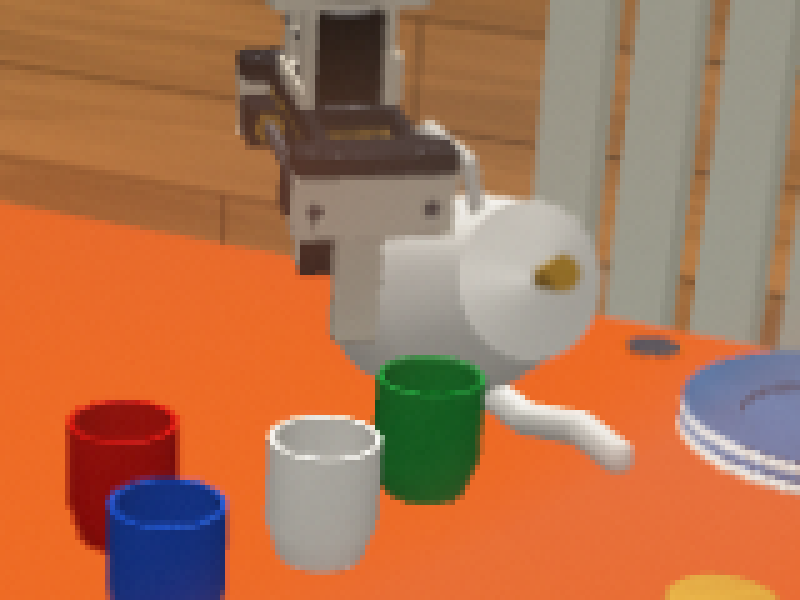

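The pot lies behind the green cup (crop 500,290), touches nothing and sits about 2 cm from the gripper body's reach. The white cup (325,490) stands free. I'll turn the tool 34° at height so the body stays away from the pot, then go down.

Call:
move_arm:
  rows:
    - {"translation": [0, -0.1, -1], "rot": [0, 0, -34], "hand": 0}
    - {"translation": [0, -0.1, -1], "rot": [0, 0, -34], "hand": 0}
    - {"translation": [0, -0.1, -1], "rot": [0, 0, -34], "hand": 0}
    - {"translation": [0, -0.1, -1], "rot": [0, 0, -34], "hand": 0}
    - {"translation": [0, -0.1, -1], "rot": [0, 0, -34], "hand": 0}
    - {"translation": [0, -0.1, -1], "rot": [0, 0, -34], "hand": 0}
    - {"translation": [0, -0.1, 0], "rot": [0, 0, -34], "hand": 0}
    - {"translation": [0, -0.1, 0], "rot": [0, 0, -34], "hand": 0}

```text
t: 11.55
eef_pos: [0.4124, 0.3723, 0.1578]
ee_rot: [-3.141, 0.002, 1.22]
force: [0.5, -0.5, -0.3]
width: 0.0875
gripper_force: 0.0
```

```bash
python3 -c "
import plan
plan.go([(.4135,.3725,.045,70),(.4135,.3725,.24,70),(.58,-.13,.24,20),(.58,-.13,.058,20),(.58,-.13,.2,20),(.6235,.012,.2,36),(.6235,.012,.033,36),(.6235,.012,.16,36),(.619,-.2355,.16,20),(.619,-.2355,.046,20)])"
```

```text
t 11.55 at [0.4124 0.3723 0.1578] 69.88 q [ 62.  13. -21.  -0. -56.  98.] w 0.0875
(0.4135, 0.3725, 0.045, 70) -> [ 0.06  0.1  11.28] rotz -0.1 rows 2.7
(0.4135, 0.3725, 0.24, 70) -> [  0.    0.  -19.5] rotz 0 rows 4.7
(0.58, -0.13, 0.24, 20) -> [-41.52  32.83  -0.  ] rotz 50 rows 12.7
(0.58, -0.13, 0.058, 20) -> [ 0.   0.  18.2] rotz 0 rows 4.4
(0.58, -0.13, 0.2, 20) -> [  0.    0.  -14.2] rotz 0 rows 3.4
(0.6235, 0.012, 0.2, 36) -> [  8.94 -11.86  -0.  ] rotz -16 rows 3.6
(0.6235, 0.012, 0.033, 36) -> [ 0.   0.  16.7] rotz 0 rows 4.0
(0.6235, 0.012, 0.16, 36) -> [  0.    0.  -12.7] rotz 0 rows 3.0
(0.619, -0.2355, 0.16, 20) -> [-14.91  19.76  -0.  ] rotz 16 rows 5.9
(0.619, -0.2355, 0.046, 20) -> [ 0.   0.  11.4] rotz 0 rows 2.7
```

Call:
move_arm:
  rows:
    - {"translation": [0, 0.1, 2], "rot": [0, 0, 0], "hand": 0}
    - {"translation": [0, 0.1, 4], "rot": [0, 0, 0], "hand": 0}
    - {"translation": [0, 0.1, 6], "rot": [0, 0, 0], "hand": 0}
    - {"translation": [0, 0.1, 8], "rot": [0, 0, 0], "hand": 0}
    - {"translation": [0, 0.1, 10], "rot": [0, 0, 0], "hand": 0}
    - {"translation": [0, 0.1, 11.2], "rot": [0, 0, 0], "hand": 0}
    - {"translation": [0, 0.1, 11.2], "rot": [0, 0, 0], "hand": 0}
    - {"translation": [0, 0.1, 11.2], "rot": [0, 0, 0], "hand": 0}

```text
t: 12.22
eef_pos: [0.4136, 0.3723, 0.047]
ee_rot: [-3.141, 0.002, 1.222]
force: [1.1, 0.5, -0.2]
width: 0.088
gripper_force: 0.0
```

Call:
move_arm:
  rows:
    - {"translation": [0, 0, 0], "rot": [0, 0, 0], "hand": 1}
    - {"translation": [0, 0, 0], "rot": [0, 0, 0], "hand": 1}
    - {"translation": [0, 0, 0], "rot": [0, 0, 0], "hand": 1}
    - {"translation": [0, 0, 0], "rot": [0, 0, 0], "hand": 1}
    - {"translation": [0, 0, 0], "rot": [0, 0, 0], "hand": 1}
  squeeze: 20

```text
t: 12.63
eef_pos: [0.414, 0.3732, 0.0484]
ee_rot: [3.141, -0.001, 1.224]
force: [-1.1, -0.4, 3.5]
width: 0.0619
gripper_force: 20.0
```

Call:
move_arm:
  rows:
    - {"translation": [0, 0, -2], "rot": [0, 0, 0], "hand": 1}
    - {"translation": [0, 0, -5], "rot": [0, 0, 0], "hand": 1}
    - {"translation": [0, 0, -9], "rot": [0, 0, 0], "hand": 1}
    - {"translation": [0, 0, -13], "rot": [0, 0, 0], "hand": 1}
    - {"translation": [-3, 2.4, -16], "rot": [0, 0, 5], "hand": 1}
    - {"translation": [-6, 4.7, -17], "rot": [0, 0, 10], "hand": 1}
    - {"translation": [-9, 7.1, -17], "rot": [0, 0, 15], "hand": 1}
    - {"translation": [-12, 9.5, -17], "rot": [0, 0, 20], "hand": 1}

```text
t: 13.3
eef_pos: [0.4625, 0.2264, 0.2193]
ee_rot: [-3.142, -0.003, 0.871]
force: [1.6, -0.7, -1.2]
width: 0.0622
gripper_force: 20.0
```

```bash
python3 -c "
import plan
plan.go([(.58,-.13,.2,20),(.58,-.13,.0595,20)])"
```

```text
t 13.3 at [0.4625 0.2264 0.2193] 49.93 q [ 48.   6. -21.  -0. -62.  92.] w 0.0622
(0.58, -0.13, 0.2, 20) -> [-19.72  31.93   1.93] rotz 29.9 rows 9.0
(0.58, -0.13, 0.0595, 20) -> [ 0.    0.   14.05] rotz 0 rows 3.4
```

Call:
move_arm:
  rows:
    - {"translation": [-2.5, 4, 0], "rot": [0, 0, 4], "hand": 1}
    - {"translation": [-5, 8, 0], "rot": [0, 0, 8], "hand": 1}
    - {"translation": [-7.4, 12, 0], "rot": [0, 0, 12], "hand": 1}
    - {"translation": [-9.9, 16, 0], "rot": [0, 0, 16], "hand": 1}
    - {"translation": [-12.3, 20, 0.5], "rot": [0, 0, 20], "hand": 1}
    - {"translation": [-14.8, 24, 1], "rot": [0, 0, 24], "hand": 1}
    - {"translation": [-17, 27.6, 1.5], "rot": [0, 0, 28], "hand": 1}
    - {"translation": [-19, 30.7, 2], "rot": [0, 0, 30], "hand": 1}

```text
t: 13.97
eef_pos: [0.5675, -0.0898, 0.2012]
ee_rot: [-3.141, -0.001, 0.347]
force: [1.4, 1.7, -1.8]
width: 0.0619
gripper_force: 20.0
```

Call:
move_arm:
  rows:
    - {"translation": [0, 0, 2], "rot": [0, 0, 0], "hand": 1}
    - {"translation": [0, 0, 4], "rot": [0, 0, 0], "hand": 1}
    - {"translation": [0, 0, 6], "rot": [0, 0, 0], "hand": 1}
    - {"translation": [0, 0, 7], "rot": [0, 0, 0], "hand": 1}
    - {"translation": [0, 0, 7], "rot": [0, 0, 0], "hand": 1}

```text
t: 14.38
eef_pos: [0.5655, -0.088, 0.1287]
ee_rot: [-3.14, 0.005, 0.35]
force: [-0.7, -0.6, -2.3]
width: 0.0621
gripper_force: 20.0
```

```bash
python3 -c "
import plan
plan.go([(.58,-.13,.0595,20)])"
```

```text
t 14.38 at [ 0.5655 -0.088   0.1287] 20.08 q [ 11.  17. -21.  -0. -53.  99.] w 0.0621
(0.58, -0.13, 0.0595, 20) -> [-0.08  4.44  6.92] rotz 0.1 rows 2.0
```

Call:
move_arm:
  rows:
    - {"translation": [-0.1, 2.5, 0], "rot": [0, 0, 0], "hand": 1}
    - {"translation": [-0.1, 4.4, 0.5], "rot": [0, 0, 0], "hand": 1}
    - {"translation": [-0.1, 4.4, 2], "rot": [0, 0, 0], "hand": 1}
    - {"translation": [-0.1, 4.4, 4], "rot": [0, 0, 0], "hand": 1}
    - {"translation": [-0.1, 4.4, 5.5], "rot": [0, 0, 0], "hand": 1}
    - {"translation": [-0.1, 4.4, 6.2], "rot": [0, 0, 0], "hand": 1}
    - {"translation": [-0.1, 4.4, 6.2], "rot": [0, 0, 0], "hand": 1}
    - {"translation": [-0.1, 4.4, 6.2], "rot": [0, 0, 0], "hand": 1}

```text
t: 15.05
eef_pos: [0.5822, -0.1292, 0.0701]
ee_rot: [3.141, -0.001, 0.352]
force: [0.1, 0.8, -0.4]
width: 0.0619
gripper_force: 20.0
```

Run:
```python
from h import *
import plan
plan.go([(.58,-.13,.0595,20)])
zs=[]
for n in ['scene','top','scene']:
    im,d=arm.grab_frame(n); s=arm.get_state(); print(s['eef_pos'].round(4),s['force'].round(1))
    w=cloud(n,d); P=w[(d>0)&(np.hypot(w[...,0]-.58,w[...,1]+.13)<.04)&(w[...,2]<.06)&(w[...,2]>.004)]
hsv=cv2.cvtColor(im,cv2.COLOR_RGB2HSV)
m=(d>0)&(np.hypot(w[...,0]-.58,w[...,1]+.13)<.045)&(w[...,2]>.012)&(hsv[...,1]<50)&(hsv[...,2]>120); P=w[m]
print('white lowest',np.percentile(P[:,2],[0,1,3]).round(4))
cv2.imwrite('pics/c3.png',cv2.resize(im[240:380,270:430,::-1],None,fx=4,fy=4,interpolation=3))
```

```text
t 15.05 at [ 0.5822 -0.1292  0.0701] 20.17 q [  6.  22. -21.   0. -46. 104.] w 0.0619
(0.58, -0.13, 0.0595, 20) -> [-0.23 -0.    1.06] rotz 0.2 rows 0.3
[ 0.5825 -0.1292  0.0706] [-0.2 -0.1 -2.2]
[ 0.5826 -0.1292  0.0707] [ 1.1  0.7 -2.3]
[ 0.5825 -0.1292  0.0707] [-0.  -0.8 -2.1]
white lowest [0.0247 0.0266 0.0284]
```

View pics/c3.png

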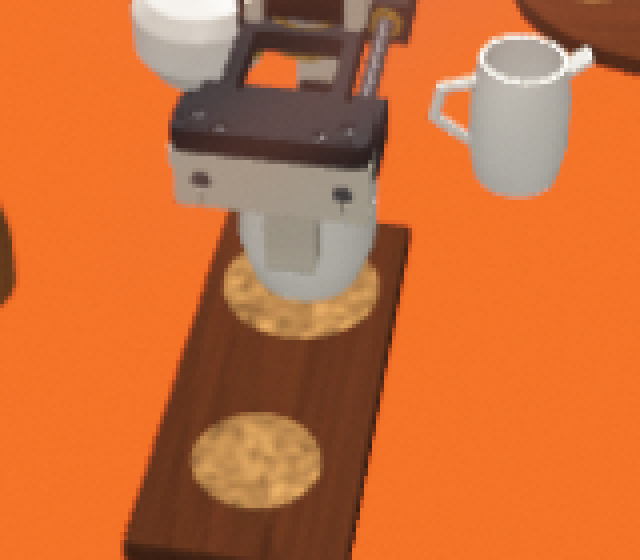

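The crop shows the cup upright in the jaws, hovering over the large cork (302,285). Its bottom is about 12 mm above the board, so I'll lower it 11 mm.

Call:
move_arm:
  rows:
    - {"translation": [-0.2, 0, 0.4], "rot": [0, 0, 0], "hand": 1}
    - {"translation": [-0.2, 0, 0.8], "rot": [0, 0, 0], "hand": 1}
    - {"translation": [-0.2, 0, 1.1], "rot": [0, 0, 0], "hand": 1}
    - {"translation": [-0.2, 0, 1.1], "rot": [0, 0, 0], "hand": 1}
    - {"translation": [-0.2, 0, 1.1], "rot": [0, 0, 0], "hand": 1}
    - {"translation": [-0.2, 0, 1.1], "rot": [0, 0, 0], "hand": 1}

```text
t: 15.7
eef_pos: [0.58, -0.1301, 0.0594]
ee_rot: [3.141, -0.001, 0.352]
force: [-3.6, 3.0, 10.0]
width: 0.0621
gripper_force: 20.0
```

Call:
move_arm:
  rows:
    - {"translation": [0, 0, 0], "rot": [0, 0, 0], "hand": 0.05}
    - {"translation": [0, 0, 0], "rot": [0, 0, 0], "hand": 0.05}
    - {"translation": [0, 0, 0], "rot": [0, 0, 0], "hand": 0.05}
    - {"translation": [0, 0, 0], "rot": [0, 0, 0], "hand": 0.05}
    - {"translation": [0, 0, 0], "rot": [0, 0, 0], "hand": 0.05}
    - {"translation": [0, 0, -3], "rot": [0, 0, 0], "hand": 0.05}
    - {"translation": [0, 0, -6], "rot": [0, 0, 0], "hand": 0.05}
    - {"translation": [0, 0, -10], "rot": [0, 0, 0], "hand": 0.05}

```text
t: 16.37
eef_pos: [0.578, -0.1301, 0.1569]
ee_rot: [-3.14, 0.005, 0.351]
force: [1.6, -0.1, 0.0]
width: 0.0831
gripper_force: 0.0
```

Call:
move_arm:
  rows:
    - {"translation": [8.8, -11.8, -1], "rot": [0, 0, -16], "hand": 0.1}
    - {"translation": [8.8, -11.8, -1], "rot": [0, 0, -16], "hand": 0.1}
    - {"translation": [8.8, -11.8, -1], "rot": [0, 0, -16], "hand": 0.1}
    - {"translation": [8.8, -11.8, -1], "rot": [0, 0, -16], "hand": 0.1}
    - {"translation": [8.8, -11.8, -1], "rot": [0, 0, -16], "hand": 0.1}
    - {"translation": [8.8, -11.8, -1], "rot": [0, 0, -16], "hand": 0.1}
    - {"translation": [8.8, -11.8, -1], "rot": [0, 0, -16], "hand": 0.1}

```text
t: 16.95
eef_pos: [0.6213, 0.0108, 0.1678]
ee_rot: [-3.141, 0.001, 0.631]
force: [-0.4, -0.4, 0.5]
width: 0.0788
gripper_force: 0.0
```

Run:
```python
from meas import *
import plan
for n in('scene','top'):
    im,d=arm.grab_frame(n); w=cloud(n,d)
    for nm,c,r,z0 in(('cup',(.58,-.13),.045,.076),('jug',(.6235,.012),.04,.064)):
        P=w[(d>0)&(np.hypot(w[...,0]-c[0],w[...,1]-c[1])<r)&(w[...,2]>z0)&(w[...,2]<.1)]
        print(n,nm,len(P), len(P)>5 and (circ(P).round(4),((P.max(0)+P.min(0))/2).round(4),P[:,2].max().round(4)))
plan.go([(.6235,.012,.033,36)])
```

```text
scene cup 295 (array([ 0.5805, -0.1305,  0.0288]), array([ 0.5806, -0.1311,  0.0804]), np.float64(0.0848))
scene jug 196 (array([0.6257, 0.0115, 0.0214]), array([0.6284, 0.0115, 0.0685]), np.float64(0.0731))
top cup 178 (array([ 0.5787, -0.1294,  0.0288]), array([ 0.5789, -0.1293,  0.0816]), np.float64(0.0872))
top jug 73 (array([0.6231, 0.0116, 0.0208]), array([0.622 , 0.01  , 0.0687]), np.float64(0.0732))
t 17.05 at [0.6213 0.01   0.168 ] 36.06 q [ 19.  19. -12.  -0. -59. 107.] w 0.0789
(0.6235, 0.012, 0.033, 36) -> [ 0.3  -0.03 13.5 ] rotz 0.1 rows 3.2
```

Call:
move_arm:
  rows:
    - {"translation": [0.3, 0, 3], "rot": [0, 0, 0], "hand": 0.1}
    - {"translation": [0.3, 0, 6], "rot": [0, 0, 0], "hand": 0.1}
    - {"translation": [0.3, 0, 9], "rot": [0, 0, 0], "hand": 0.1}
    - {"translation": [0.3, 0, 11], "rot": [0, 0, 0], "hand": 0.1}
    - {"translation": [0.3, 0, 12.5], "rot": [0, 0, 0], "hand": 0.1}
    - {"translation": [0.3, 0, 13.4], "rot": [0, 0, 0], "hand": 0.1}
    - {"translation": [0.3, 0, 13.4], "rot": [0, 0, 0], "hand": 0.1}
    - {"translation": [0.3, 0, 13.4], "rot": [0, 0, 0], "hand": 0.1}

```text
t: 17.72
eef_pos: [0.6242, 0.012, 0.0344]
ee_rot: [3.142, 0.0, 0.63]
force: [0.6, -0.2, 0.7]
width: 0.0786
gripper_force: 0.0
```

Call:
move_arm:
  rows:
    - {"translation": [0, 0, 0], "rot": [0, 0, 0], "hand": 1}
    - {"translation": [0, 0, 0], "rot": [0, 0, 0], "hand": 1}
    - {"translation": [0, 0, 0], "rot": [0, 0, 0], "hand": 1}
    - {"translation": [0, 0, 0], "rot": [0, 0, 0], "hand": 1}
    - {"translation": [0, 0, 0], "rot": [0, 0, 0], "hand": 1}
    - {"translation": [0, 0, 0], "rot": [0, 0, 0], "hand": 1}
  squeeze: 20

```text
t: 18.22
eef_pos: [0.6245, 0.0128, 0.0348]
ee_rot: [3.141, -0.001, 0.631]
force: [-0.7, -0.8, 3.1]
width: 0.0494
gripper_force: 20.0
```

```bash
python3 -c "
import plan
plan.go([(.619,-.2355,.15,20)])"
```

```text
t 18.22 at [0.6245 0.0128 0.0348] 36.14 q [ 19.  27. -19.   0. -44. 107.] w 0.0494
(0.619, -0.2355, 0.15, 20) -> [-15.08  19.73 -11.52] rotz 16.1 rows 6.6
```

Call:
move_arm:
  rows:
    - {"translation": [0, 0, -2], "rot": [0, 0, 0], "hand": 1}
    - {"translation": [0, 0, -5], "rot": [0, 0, 0], "hand": 1}
    - {"translation": [0, 0, -9], "rot": [0, 0, 0], "hand": 1}
    - {"translation": [0, 0, -12], "rot": [0, 0, 0], "hand": 1}
    - {"translation": [-2.4, 3.2, -13], "rot": [0, 0, 4], "hand": 1}
    - {"translation": [-4.8, 6.3, -13], "rot": [0, 0, 8], "hand": 1}
    - {"translation": [-7.2, 9.5, -13], "rot": [0, 0, 12], "hand": 1}
    - {"translation": [-9.6, 12.6, -13], "rot": [0, 0, 16], "hand": 1}

```text
t: 18.88
eef_pos: [0.6204, -0.1468, 0.1645]
ee_rot: [-3.141, -0.0, 0.349]
force: [0.4, -0.1, -2.0]
width: 0.0494
gripper_force: 20.0
```

```bash
python3 -c "
import plan
plan.go([(.619,-.2355,.15,20)])"
```

```text
t 18.88 at [ 0.6204 -0.1468  0.1645] 19.98 q [  4.  20. -10.  -0. -60. 106.] w 0.0494
(0.619, -0.2355, 0.15, 20) -> [-3.16  8.29  1.45] rotz -0.0 rows 2.2
```

Call:
move_arm:
  rows:
    - {"translation": [-1.5, 4, 0], "rot": [0, 0, 0], "hand": 1}
    - {"translation": [-2.6, 7, 0], "rot": [0, 0, 0], "hand": 1}
    - {"translation": [-3.2, 8.3, 0], "rot": [0, 0, 0], "hand": 1}
    - {"translation": [-3.2, 8.3, 3], "rot": [0, 0, 0], "hand": 1}
    - {"translation": [-3.2, 8.3, 6], "rot": [0, 0, 0], "hand": 1}
    - {"translation": [-3.2, 8.3, 9], "rot": [0, 0, 0], "hand": 1}
    - {"translation": [-3.2, 8.3, 9], "rot": [0, 0, 0], "hand": 1}
    - {"translation": [-3.2, 8.3, 9], "rot": [0, 0, 0], "hand": 1}

```text
t: 19.55
eef_pos: [0.618, -0.2343, 0.0727]
ee_rot: [-3.14, 0.004, 0.351]
force: [-0.3, -0.9, -1.4]
width: 0.0493
gripper_force: 20.0
```

```bash
python3 -c "
import plan
plan.arm.grab_frame('top');plan.arm.grab_frame('top')
plan.go([(.619,-.2355,.047,20)])"
```

```text
t 19.65 at [ 0.6206 -0.2346  0.0759] 20.17 q [ -4.  27. -12.   0. -51. 114.] w 0.0492
(0.619, -0.2355, 0.047, 20) -> [-0.18  0.03  2.89] rotz 0.2 rows 0.7
```

Call:
move_arm:
  rows:
    - {"translation": [-0.2, 0, 1], "rot": [0, 0, 0], "hand": 1}
    - {"translation": [-0.2, 0, 1.9], "rot": [0, 0, 0], "hand": 1}
    - {"translation": [-0.2, 0, 2.4], "rot": [0, 0, 0], "hand": 1}
    - {"translation": [-0.2, 0, 2.7], "rot": [0, 0, 0], "hand": 1}
    - {"translation": [-0.2, 0, 2.8], "rot": [0, 0, 0], "hand": 1}
    - {"translation": [-0.2, 0, 2.8], "rot": [0, 0, 0], "hand": 1}
    - {"translation": [-0.2, 0, 2.8], "rot": [0, 0, 0], "hand": 1}

```text
t: 20.23
eef_pos: [0.6173, -0.2353, 0.0468]
ee_rot: [3.141, 0.0, 0.351]
force: [-3.0, 1.3, 5.2]
width: 0.0494
gripper_force: 20.0
```

Call:
move_arm:
  rows:
    - {"translation": [0, 0, 0], "rot": [0, 0, 0], "hand": 0.2}
    - {"translation": [0, 0, 0], "rot": [0, 0, 0], "hand": 0.2}
    - {"translation": [0, 0, 0], "rot": [0, 0, 0], "hand": 0.2}
    - {"translation": [0, 0, 0], "rot": [0, 0, 0], "hand": 0.2}
    - {"translation": [0, 0, 0], "rot": [0, 0, 0], "hand": 0.2}
    - {"translation": [0, 0, -3], "rot": [0, 0, 0], "hand": 0.2}
    - {"translation": [0, 0, -6], "rot": [0, 0, 0], "hand": 0.2}
    - {"translation": [0, 0, -10], "rot": [0, 0, 0], "hand": 0.2}

```text
t: 20.9
eef_pos: [0.616, -0.235, 0.1447]
ee_rot: [-3.139, 0.004, 0.351]
force: [1.0, 1.1, -0.5]
width: 0.0699
gripper_force: 0.0
```

```bash
python3 -c "
import plan
plan.arm.grab_frame('top')
plan.go([(.568,-.379,.15,20),(.568,-.379,.029,20)])"
```

```text
t 20.95 at [ 0.6207 -0.2365  0.1557] 20.21 q [ -4.  23.  -8.   0. -59. 114.] w 0.0701
(0.568, -0.379, 0.15, 20) -> [-9.87 11.55  0.57] rotz 0.2 rows 3.6
(0.568, -0.379, 0.029, 20) -> [ 0.   0.  12.1] rotz 0 rows 2.9
```

Call:
move_arm:
  rows:
    - {"translation": [-9.9, 11.5, 0], "rot": [0, 0, 0], "hand": 0.45}
    - {"translation": [-9.9, 11.5, 0], "rot": [0, 0, 0], "hand": 0.45}
    - {"translation": [-9.9, 11.5, 0], "rot": [0, 0, 0], "hand": 0.45}
    - {"translation": [-9.9, 11.5, 0], "rot": [0, 0, 0], "hand": 0.45}
    - {"translation": [-9.9, 11.5, 0], "rot": [0, 0, 0], "hand": 0.45}
    - {"translation": [-9.9, 11.5, 3], "rot": [0, 0, 0], "hand": 0.45}
    - {"translation": [-9.9, 11.5, 6], "rot": [0, 0, 0], "hand": 0.45}
    - {"translation": [-9.9, 11.5, 8], "rot": [0, 0, 0], "hand": 0.45}

```text
t: 21.62
eef_pos: [0.5631, -0.3771, 0.0638]
ee_rot: [-3.14, 0.001, 0.35]
force: [-0.7, 0.9, -0.7]
width: 0.048
gripper_force: 0.0
```

Call:
move_arm:
  rows:
    - {"translation": [0, 0, 0], "rot": [0, 0, 0], "hand": 0.45}
    - {"translation": [0, 0, 0], "rot": [0, 0, 0], "hand": 0.45}
    - {"translation": [0, 0, 0], "rot": [0, 0, 0], "hand": 0.45}
    - {"translation": [0, 0, 0], "rot": [0, 0, 0], "hand": 0.45}

```text
t: 21.95
eef_pos: [0.5654, -0.3777, 0.0682]
ee_rot: [3.139, -0.002, 0.352]
force: [0.8, -0.1, 0.0]
width: 0.0481
gripper_force: 0.0
```

Run:
```python
from meas import *
import plan
for n in('scene','top'):
    im,d=arm.grab_frame(n); w=cloud(n,d)
    for nm,c,r,z0 in(('cup',(.58,-.13),.045,.076),('jug',(.619,-.2355),.04,.076),('lid',(.568,-.379),.045,.004)):
        P=w[(d>0)&(np.hypot(w[...,0]-c[0],w[...,1]-c[1])<r)&(w[...,2]>z0)&(w[...,2]<(.02 if nm=='lid' else .1))]
        print(n,nm,len(P), len(P)>5 and (circ(P).round(4),((P.max(0)+P.min(0))/2).round(4),np.ptp(P,0).round(3),P[:,2].max().round(4)))
plan.go([(.568,-.379,.029,20)])
```

```text
scene cup 301 (array([ 0.5804, -0.1305,  0.0288]), array([ 0.5805, -0.1302,  0.0801]), array([0.061, 0.063, 0.008]), np.float64(0.0842))
scene jug 281 (array([ 0.6174, -0.2352,  0.0213]), array([ 0.6215, -0.2348,  0.0805]), array([0.055, 0.047, 0.009]), np.float64(0.0849))
scene lid 1278 (array([ 0.5669, -0.3782,  0.0293]), array([ 0.5709, -0.379 ,  0.0127]), array([0.072, 0.077, 0.014]), np.float64(0.0198))
top cup 177 (array([ 0.5787, -0.1294,  0.0288]), array([ 0.5788, -0.1299,  0.0813]), array([0.061, 0.06 , 0.011]), np.float64(0.0866))
top jug 0 False
top lid 0 False
t 22.05 at [ 0.5651 -0.3776  0.068 ] 20.14 q [-17.  29. -10.   0. -51. 127.] w 0.048
(0.568, -0.379, 0.029, 20) -> [0.22 0.23 3.9 ] rotz 0.1 rows 0.9
```

Call:
move_arm:
  rows:
    - {"translation": [0.2, 0.2, 1], "rot": [0, 0, 0], "hand": 0.45}
    - {"translation": [0.2, 0.2, 2], "rot": [0, 0, 0], "hand": 0.45}
    - {"translation": [0.2, 0.2, 3], "rot": [0, 0, 0], "hand": 0.45}
    - {"translation": [0.2, 0.2, 3.8], "rot": [0, 0, 0], "hand": 0.45}
    - {"translation": [0.2, 0.2, 3.8], "rot": [0, 0, 0], "hand": 0.45}
    - {"translation": [0.2, 0.2, 3.8], "rot": [0, 0, 0], "hand": 0.45}
    - {"translation": [0.2, 0.2, 3.8], "rot": [0, 0, 0], "hand": 0.45}
    - {"translation": [0.2, 0.2, 3.8], "rot": [0, 0, 0], "hand": 0.45}

```text
t: 22.72
eef_pos: [0.5664, -0.3784, 0.0276]
ee_rot: [-3.141, 0.001, 0.351]
force: [-0.5, -1.1, 0.3]
width: 0.0485
gripper_force: 0.0
```

Call:
move_arm:
  rows:
    - {"translation": [0, 0, 0], "rot": [0, 0, 0], "hand": 1}
    - {"translation": [0, 0, 0], "rot": [0, 0, 0], "hand": 1}
    - {"translation": [0, 0, 0], "rot": [0, 0, 0], "hand": 1}
    - {"translation": [0, 0, 0], "rot": [0, 0, 0], "hand": 1}
    - {"translation": [0, 0, 0], "rot": [0, 0, 0], "hand": 1}
    - {"translation": [0, 0, 0], "rot": [0, 0, 0], "hand": 1}
    - {"translation": [0, 0, 0], "rot": [0, 0, 0], "hand": 1}
  squeeze: 15

```text
t: 23.3
eef_pos: [0.5667, -0.3786, 0.0283]
ee_rot: [3.141, -0.0, 0.351]
force: [-0.0, -0.4, 0.3]
width: 0.0197
gripper_force: 15.0
```

```bash
python3 -c "
import plan
plan.go([(.568,-.379,.19,20),(.5797,-.130,.19,20)])"
```

```text
t 23.3 at [ 0.5667 -0.3786  0.0283] 20.12 q [-17.  32. -12.   0. -47. 128.] w 0.0197
(0.568, -0.379, 0.19, 20) -> [  0.11   0.09 -16.17] rotz 0.1 rows 3.9
(0.5797, -0.13, 0.19, 20) -> [  9.62 -23.    -0.  ] rotz 0 rows 6.0
```

Call:
move_arm:
  rows:
    - {"translation": [0, 0, -3], "rot": [0, 0, 0], "hand": 1}
    - {"translation": [0, 0, -7], "rot": [0, 0, 0], "hand": 1}
    - {"translation": [0, 0, -11], "rot": [0, 0, 0], "hand": 1}
    - {"translation": [0, 0, -14], "rot": [0, 0, 0], "hand": 1}
    - {"translation": [1.5, -3.6, -14], "rot": [0, 0, 0], "hand": 1}
    - {"translation": [3, -7.2, -14], "rot": [0, 0, 0], "hand": 1}
    - {"translation": [4.5, -10.8, -14], "rot": [0, 0, 0], "hand": 1}
    - {"translation": [6, -14.4, -14], "rot": [0, 0, 0], "hand": 1}

```text
t: 23.97
eef_pos: [0.573, -0.2213, 0.1684]
ee_rot: [-3.142, -0.001, 0.35]
force: [0.9, 0.7, 0.2]
width: 0.0197
gripper_force: 15.0
```

Call:
move_arm:
  rows:
    - {"translation": [1.5, -3.6, 0], "rot": [0, 0, 0], "hand": 1}
    - {"translation": [3, -7, 0], "rot": [0, 0, 0], "hand": 1}
    - {"translation": [3.6, -8.6, 0], "rot": [0, 0, 0], "hand": 1}
    - {"translation": [3.6, -8.6, 0], "rot": [0, 0, 0], "hand": 1}
    - {"translation": [3.6, -8.6, 1], "rot": [0, 0, 0], "hand": 1}
    - {"translation": [3.6, -8.6, 2], "rot": [0, 0, 0], "hand": 1}
    - {"translation": [3.6, -8.6, 3], "rot": [0, 0, 0], "hand": 1}
    - {"translation": [3.6, -8.6, 3], "rot": [0, 0, 0], "hand": 1}

```text
t: 24.63
eef_pos: [0.5757, -0.1304, 0.1348]
ee_rot: [-3.14, 0.005, 0.349]
force: [-0.2, 0.4, -0.2]
width: 0.0191
gripper_force: 15.0
```

Run:
```python
from meas import *
import plan
for n in('top','scene'):
    im,d=arm.grab_frame(n); w=cloud(n,d)
plan.go([(.5797,-.130,.1055,20)])
zt=arm.get_state()['eef_pos'][2]
P=w[(d>0)&(np.hypot(w[...,0]-.58,w[...,1]+.13)<.05)&(abs(w[...,2]-(zt-.02))<.006)]; print(P[:,2].max().round(4),((P.max(0)+P.min(0))/2).round(4),np.ptp(P,0).round(3))
cv2.imwrite('pics/c4.png',cv2.resize(im[220:380,270:430,::-1],None,fx=3.7,fy=3.7,interpolation=3))
```

```text
t 24.73 at [ 0.577  -0.1305  0.137 ] 20.04 q [  6.  18. -18.   0. -54. 104.] w 0.0198
(0.5797, -0.13, 0.1055, 20) -> [0.27 0.05 3.15] rotz 0.0 rows 0.8
0.1224 [ 0.5773 -0.1326  0.1178] [0.075 0.071 0.009]
```

View pics/c4.png

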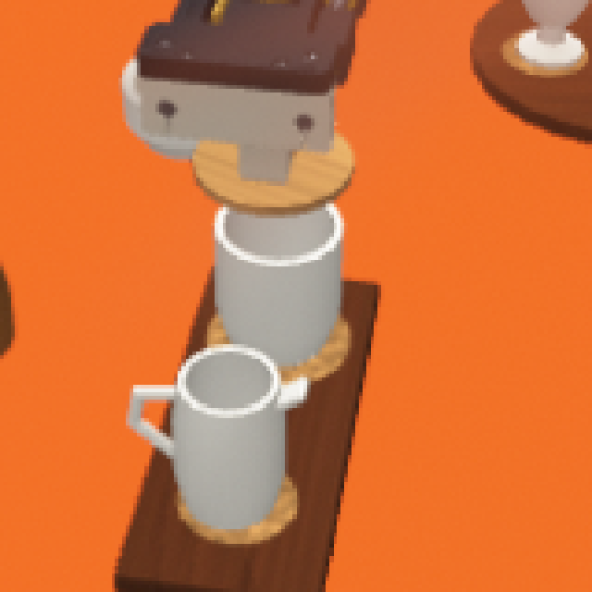

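The lid hangs level (273,170) above the cup (280,235), and the jug (232,440) stands on the small cork. Now I'll lower the lid.

Call:
move_arm:
  rows:
    - {"translation": [0.2, 0, 0], "rot": [0, 0, 0], "hand": 1}
    - {"translation": [0.2, 0, 0.8], "rot": [0, 0, 0], "hand": 1}
    - {"translation": [0.2, 0, 1.6], "rot": [0, 0, 0], "hand": 1}
    - {"translation": [0.2, 0, 2.2], "rot": [0, 0, 0], "hand": 1}
    - {"translation": [0.2, 0, 2.7], "rot": [0, 0, 0], "hand": 1}
    - {"translation": [0.2, 0, 3], "rot": [0, 0, 0], "hand": 1}
    - {"translation": [0.2, 0, 3], "rot": [0, 0, 0], "hand": 1}
    - {"translation": [0.2, 0, 3], "rot": [0, 0, 0], "hand": 1}

```text
t: 25.4
eef_pos: [0.5795, -0.1288, 0.108]
ee_rot: [-3.142, 0.0, 0.351]
force: [-1.1, -0.4, 0.4]
width: 0.0195
gripper_force: 15.0
```

Run:
```python
from meas import *
import plan
for n in('top','scene'):
    im,d=arm.grab_frame(n); w=cloud(n,d)
plan.go([(.5797,-.130,.1055,20)]); s=arm.get_state(); print(s['force'])
P=w[(d>0)&(np.hypot(w[...,0]-.58,w[...,1]+.13)<.05)&(w[...,2]>.083)&(w[...,2]<.094)]; print(len(P),P[:,2].max().round(4),((P.max(0)+P.min(0))/2).round(4),np.ptp(P,0).round(3))
```

```text
t 25.5 at [ 0.5798 -0.1288  0.1085] 20.13 q [  6.  20. -20.   0. -51. 104.] w 0.0195
(0.5797, -0.13, 0.1055, 20) -> [-0.05  0.11  0.3 ] rotz 0.1 rows 0.1
[ 0.25878626  0.24946405 -0.15033983]
528 0.094 [ 0.5817 -0.131   0.0897] [0.073 0.071 0.009]
```

Call:
move_arm:
  rows:
    - {"translation": [0, 0.1, 0.2], "rot": [0, 0, 0], "hand": 1}
    - {"translation": [0, 0.1, 0.4], "rot": [0, 0, 0], "hand": 1}
    - {"translation": [0, 0.1, 0.4], "rot": [0, 0, 0], "hand": 1}
    - {"translation": [0, 0.1, 0.4], "rot": [0, 0, 0], "hand": 1}
    - {"translation": [0, 0.1, 0.4], "rot": [0, 0, 0], "hand": 1}

```text
t: 25.92
eef_pos: [0.5799, -0.1298, 0.1042]
ee_rot: [3.142, -0.0, 0.351]
force: [-0.7, 0.3, 0.7]
width: 0.0194
gripper_force: 15.0
```

Call:
move_arm:
  rows:
    - {"translation": [0, 0, 0], "rot": [0, 0, 0], "hand": 0.5}
    - {"translation": [0, 0, 0], "rot": [0, 0, 0], "hand": 0.5}
    - {"translation": [0, 0, 0], "rot": [0, 0, 0], "hand": 0.5}
    - {"translation": [0, 0, 0], "rot": [0, 0, 0], "hand": 0.5}
    - {"translation": [0, 0, 0], "rot": [0, 0, 0], "hand": 0.5}
    - {"translation": [0, 0, -3], "rot": [0, 0, 0], "hand": 0.5}
    - {"translation": [0, 0, -7], "rot": [0, 0, 0], "hand": 0.5}
    - {"translation": [0, 0, -11], "rot": [0, 0, 0], "hand": 0.5}

```text
t: 26.58
eef_pos: [0.579, -0.1298, 0.2146]
ee_rot: [-3.141, 0.003, 0.351]
force: [2.6, 0.8, 0.5]
width: 0.0435
gripper_force: 0.0
```

Call:
move_arm:
  rows:
    - {"translation": [-5, 0, -3], "rot": [0, 0, 0], "hand": 0.5}
    - {"translation": [-10, 0, -3], "rot": [0, 0, 0], "hand": 0.5}
    - {"translation": [-10, 0, -3], "rot": [0, 0, 0], "hand": 0.5}
    - {"translation": [-10, 0, -3], "rot": [0, 0, 0], "hand": 0.5}
    - {"translation": [-10, 0, -3], "rot": [0, 0, 0], "hand": 0.5}
    - {"translation": [-10, 0, -3], "rot": [0, 0, 0], "hand": 0.5}

```text
t: 27.08
eef_pos: [0.4863, -0.1642, 0.2445]
ee_rot: [3.141, -0.001, 0.351]
force: [0.7, 0.4, -0.1]
width: 0.0437
gripper_force: 0.0
```

Run:
```python
from meas import *
for n in('top','scene'):
    im,d=arm.grab_frame(n); w=cloud(n,d)
    for nm,c,r,a,b in(('lid disc',(.58,-.13),.05,.082,.094),('knob',(.58,-.13),.03,.105,.125),('jug',(.619,-.2355),.04,.076,.1),('egg',(.589,.188),.04,.068,.09),('jar',(.671,.245),.05,.085,.11)):
        P=w[(d>0)&(np.hypot(w[...,0]-c[0],w[...,1]-c[1])<r)&(w[...,2]>a)&(w[...,2]<b)]
        print(n,nm,len(P), len(P)>5 and (((P.max(0)+P.min(0))/2).round(4),np.ptp(P,0).round(3),P[:,2].max().round(4)))
s=arm.get_state(); print(s['t'],s['eef_pos'],s['width'])
cv2.imwrite('pics/s5.png',im[...,::-1])
```

```text
top lid disc 145 (array([ 0.5659, -0.1245,  0.0883]), array([0.024, 0.063, 0.01 ]), np.float64(0.0933))
top knob 5 False
top jug 0 False
top egg 101 (array([0.5904, 0.1915, 0.0734]), array([0.047, 0.045, 0.011]), np.float64(0.0786))
top jar 431 (array([0.669 , 0.2463, 0.0942]), array([0.049, 0.05 , 0.018]), np.float64(0.1031))
scene lid disc 824 (array([ 0.5811, -0.1288,  0.088 ]), array([0.076, 0.08 , 0.012]), np.float64(0.0939))
scene knob 94 (array([ 0.581 , -0.1298,  0.1095]), array([0.02 , 0.02 , 0.009]), np.float64(0.1138))
scene jug 290 (array([ 0.6217, -0.2361,  0.0801]), array([0.055, 0.046, 0.008]), np.float64(0.0843))
scene egg 125 (array([0.5922, 0.1908, 0.0723]), array([0.047, 0.054, 0.008]), np.float64(0.0764))
scene jar 291 (array([0.672 , 0.2462, 0.0926]), array([0.049, 0.054, 0.015]), np.float64(0.1001))
27.1833 [ 0.48658342 -0.16394855  0.24384006] 0.04370993786812842
```

View pics/s5.png

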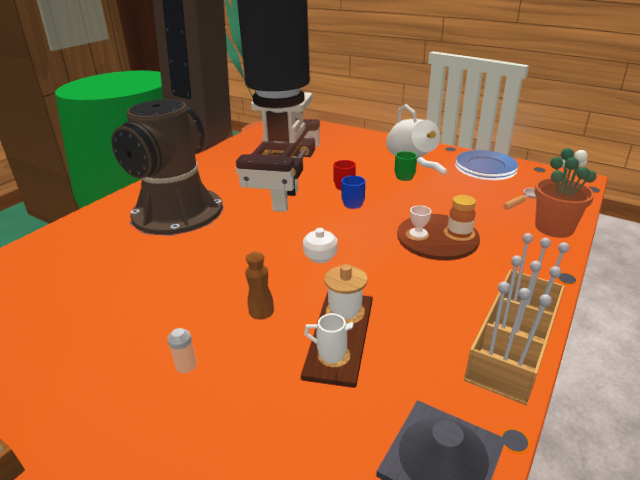

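The lidded cup (346,290) and the jug (332,340) stand on the oblong board, and the egg cup (420,222) and jar (462,215) on the round one. The arm is clear and the sugar bowl, mill and shaker are where they were. I'm handing in.

```bash
python3 -c "
from station import arm
print(arm.job_done())"
```

```text
the job is handed in; nothing more can be done
None
```

I handed the job in with both boards made up and the lid on the cup; the last camera measurements put everything within about 4 mm of its place, but the arm knocked over the coffee pot in the background along the way, and it lies on the table clear of everything.

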